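# Drift the flange bearing into line and slip in a screw

### The arm

A 6-joint arm with a two-finger parallel gripper is mounted at the origin on the work surface. World frame = base frame: x ahead of the robot, y to its left, z up, the work surface at z = 0. Lengths are in m, angles in rad, forces in N, time in s.
With the tool pointing down it reaches from about 0.3 to 0.775 m from the base axis. Payload 14.6 kg.
Tool frame: the origin (TCP) lies between the finger pads; the fingertips stand 19 mm ahead of it and the grasp point (between the pads) is the TCP (ctrl.finger_overhang is the distance from the TCP to the fingertips, in m); z points along the fingers, y is the direction in which the jaws open and shut (so a half turn about z gives the same grasp; the last joint's range is limited). The gripper opens to 94 mm and grips with 3 to 60 N. Pads are 16 mm wide; open, the fingers measure 119 mm over their backs; the gripper's body (75 mm by 177 mm) begins 78 mm behind the grasp point.
Start: joints at [1.245, 0.3, 1.521, -0, 1.321, -0.067], TCP at [0.141, 0.532, 0.224] pointing down, gripper open.
Joint ranges: [-3.03, 3.03], [-0.79, 2.21], [0.23, 2.52], [-1.04, 4.18], [0, 3.07], [-2.55, 2.55]. Speed limits (rad/s): [2.22, 2.22, 2.57, 3.14, 3.14, 3.14].

### API

Orientations are given as [roll, pitch, yaw] about the fixed x, y, z axes, in that order (R = Rz(yaw) Ry(pitch) Rx(roll)).
In Python, from station import ctrl gives the robot as it stands.
- The arm moves only by the tool send_rows, never from a script. Its argument "series" is a list of rows, each a list of 7 numbers: the turn, a rotation vector about the tool's x, y, z in degrees, then the shift along the tool's x, y, z in m, then the gripper's target within -1 to 1 (fully open at 1, half-way at 0, shut at -1). A call has 1 to 8 rows; each row is the pose to reach, as a shift and turn from the pose commanded when the call began, along the tool's axes at that moment; what a row does not reach only later rows make up. A row lasts 1/10 s, in which the tool goes at most 50 mm and 8.59 degrees, less where a joint would pass 70% of its speed; a pose out of reach is approached as far as the arm can. A call with a gripper value outside its range is refused whole. The fingers move at their own pace and stop on an object; "force" is the grip in N (left out, the last holds). Time passes only in rows, so rows that repeat a pose let the fingers close. It gives the time, the measured TCP pose, the force and the opening at its end, in the units of the state.
- ctrl.get_obs(): the state, without advancing time (a new reading comes with each control period).
- ctrl.camera(name): name is "scene" or "top" or "wrist"; returns a dict with "pixels" (384x512x3 uint8, red, green, blue), "z_map" (384x512 float32, m along the optical axis (not along the pixel's ray), 0 where there is no reading), "fov_y" (degrees; the focal length in pixels is half the picture's height over the tangent of half this angle, whatever the lens; pixels are square), "cx", "cy" (the principal point, pixels), "R" (3x3) and "t" (3): a world point X has camera coordinates R X + t. Camera axes: x right, y down, z forward; pixel columns grow to the right and rows downward; lengths in m; the calibration is good to about 2 mm. A picture is of the moment at which its call begins.
- ctrl.hand_in(): hands the job in, once; it reports no verdict.
The state is a dict: "time_s": time; "qpos": joint angles; "joint_vel": joint speeds; "tau": joint torques, N m; "ee_pos": TCP position; "eef_rot": TCP orientation; "force": force on the tool from outside, world axes, zero at the start; "moment": the same for the moment, N m; "grip_width": finger opening in m.
Only numpy, scipy, OpenCV 4.12 (cv2) and the standard library are available. Lean on these libraries where they do the work, as an engineer would, in place of code of your own. Each camera call takes 0.05 s, during which the arm holds its last target.

### The job

The square flange bearing on the machine stand hangs on one finger-tight screw and its other holes are a few millimetres out of line with the plate below. Take the tapered drift from the wooden block and drive it nose down through the corner hole diagonally opposite the fitted screw, fully home with its head on the flange, to pull the holes into line. Leave it in, then put the loose screw down into either open corner hole until its washer sits on the flange, and leave the other tools and the tin where they are.

Things in the scene. Friction and masses are not known exactly. Their poses are not given: they have to be found in the camera images.
- frame: the fixed machine stand: steel plate 180 x 200 x 10 mm (its x by y) on two grey box-section rails 60 mm high along its x, so the plate lies 60 to 70 mm above the bench, open below its holes. Four plain 16 mm through holes at the corners of a 102 mm square. Origin: on the bench under the middle of the plate; the fitted screw is at its (-51, -51) mm
- flange_centre (a point): the bearing: dark square cast-iron flange 130 x 130 x 16 mm lying on the plate (top 86 mm above the bench), four 16 mm holes in a 102 mm square, round hub 88 mm across and 22 mm high, bright inner ring 55 mm across rising 34 mm above the flange. This point: on the hub's axis at the flange's top face; axes turn with the flange, z up; the fitted screw is at (-51, -51) mm
- frame_drift_hole (a point): centre of the plate's 16 mm hole for the drift, at the plate's top face, 70 mm above the bench; at (51, 51) mm in the stand's x, y, diagonally opposite the fitted screw. The drift, when home, passes through it
- frame_hole_a (a point): centre of the plate's 16 mm hole at the stand's (51, -51) mm, at the plate's top face; belongs under flange_hole_a
- frame_hole_b (a point): centre of the plate's 16 mm hole at the stand's (-51, 51) mm, at the plate's top face; belongs under flange_hole_b
- flange_drift_hole (a point): centre of the flange's 16 mm hole for the drift, at the flange's top face, (51, 51) mm from flange_centre in the flange's axes, 72 mm from the hub's axis. At the start it lies 4 to 5.5 mm sideways of the plate's hole below it
- flange_hole_a (a point): centre of an open 16 mm hole of the flange, at its top face, (51, -51) mm from flange_centre in the flange's axes
- flange_hole_b (a point): centre of the other open 16 mm hole of the flange, at its top face, (-51, 51) mm from flange_centre in the flange's axes
- flange (a joint): angle of the flange about its fitted screw (21 mm round head on a washer, 16.5 mm high), rad, positive anticlockwise from above; 0 when all its holes stand exactly over the plate's. Starts 0.028 to 0.038. It turns stiffly, stays where it is left, and takes about 4 N at the drift hole to move
- drift_mid (a point): the drift: steel pin 124 mm long, nose down in the block, 0.16-0.3 kg. From the top: knurled head 24 mm across, 46 mm long (hold here), flat shoulder, parallel shank 15 mm across, 28 mm long, taper 50 mm long to a flat 4.5 mm nose. Point: half-way up its axis, 16 mm below the shoulder, 39 mm below mid-head, 62 mm above the nose; z to the head. Needs about 5 to 15 N of push to go home
- screw_mid (a point): the loose screw: dark socket-head cap screw, head up in the block, 0.11 kg. Round head 21 mm across, 14 mm high; fixed washer 26 mm across, 2.5 mm thick; shank 13.6 mm across, 50 mm long, end chamfered to 9 mm over its last 3.5 mm. Point: half-way up its axis, 16.75 mm below the washer's underside, 26.25 mm below mid-head, 33.25 mm above the shank's end; z to the head
- block: fixed timber block 70 x 220 mm and 95 mm high, with three 17 mm through holes in a row along its y, 65 mm apart, the middle one at its centre. Drift, screw and punch stand upright in them in any order, each resting with its shoulder or washer on the block's top. Origin: centre of the underside
- punch: bystander: a dark punch with a round body 20 mm across standing 60 mm above the block, in one of its holes. Origin: on its axis at the level of the block's top
- hammer: bystander: hammer 260 mm long with a wooden handle, lying on the bench to the left. Origin: under the middle of its length
- spanner: bystander: steel spanner 180 mm long lying on the bench beyond the stand on the left. Origin: under its middle
- tin: bystander: a closed metal tin 72 mm across and 75 mm high standing beyond the block. Origin: centre of its underside

How it is judged:
By the outcome, as a careful person would: the job done as asked, in the order asked, and still so for the second after the job is handed in, with the robot touching nothing.
It also fails if it takes over 72 s, if anything falls off the work surface, if the arm or the gripper's body presses on something with over 40 N, if the wrist force passes 120 N, or if a joint passes its speed limit or range.

## Working session

There is one attempt and no reset: what is moved stays moved. The work goes in short steps, Python scripts to look and compute and a tool call to move; the robot and the scene stay as the last step left them, time stands still between calls to the robot, and variables do not carry over. Pictures are saved under pics/ and viewed, and the job is handed in when it is done.

Besides the shell and the picture viewer there is one more tool, called after "Request:" in YAML: its name, and indented under it one key for each argument. send_rows: Moves the arm, as the interface text tells. Its arguments: {"type":"object","properties":{"series":{"type":"array"},"force":{"type":"number"}},"required":["series"]}

```bash
mkdir -p pics; ls
cat > h.py <<'E'
import numpy as np, cv2
from station import ctrl
def grab(n):
    c=ctrl.camera(n); np.savez('%s.npz'%n,**{k:np.array(v) for k,v in c.items()}); return c
def load(n): 
    d=np.load('%s.npz'%n); return {k:d[k] for k in d.files}
def f(c): return c['pixels'].shape[0]/2/np.tan(np.radians(float(c['fov_y']))/2)
def ray(c,u,v,z):
    d=np.array([(u-c['cx'])/f(c),(v-c['cy'])/f(c),1.0]); R=np.array(c['R']);t=np.array(c['t'])
    o=-R.T@t; w=R.T@d; return o+w*(z-o[2])/w[2]
def proj(c,X):
    p=np.array(c['R'])@np.array(X)+np.array(c['t']); return p[:2]/p[2]*f(c)+np.array([c['cx'],c['cy']])
def pts(c):
    z=c['z_map']; v,u=np.mgrid[:z.shape[0],:z.shape[1]]
    P=np.stack([(u-c['cx'])/f(c)*z,(v-c['cy'])/f(c)*z,z],-1)-np.array(c['t'])
    return P@np.array(c['R'])
def save(c,name,crop=None,s=1):
    im=c['pixels'][:,:,::-1]
    if crop: im=im[crop[1]:crop[3],crop[0]:crop[2]]
    im=cv2.resize(im,None,fx=s,fy=s,interpolation=cv2.INTER_CUBIC)
    cv2.imwrite('pics/'+name,im)
E
python3 - <<'E'
from h import *
for n in ['scene','top','wrist']:
    c=grab(n); save(c,n+'0.png'); R=np.array(c['R']); print(n,c['fov_y'],c['cx'],c['cy'],-R.T@np.array(c['t']),R.round(3).tolist())
print(ctrl.get_obs())
E
```

```text
pics
scene 51.16826553299011 255.6273151721206 195.3563177427285 [ 1.22189891 -0.13257952  0.87568984] [[0.168, 0.986, 0.011], [0.776, -0.125, -0.618], [-0.608, 0.112, -0.786]]
top 49.2089592147843 255.52375004519985 184.75058871530825 [0.34539244 0.00302557 1.28092925] [[0.026, -1.0, -0.005], [-0.98, -0.025, -0.199], [0.199, 0.01, -0.98]]
wrist 63.77127343330277 253.50053033735023 196.34459930037622 [0.07496686 0.54982973 0.38330311] [[0.256, 0.967, -0.002], [0.939, -0.248, 0.24], [0.232, -0.063, -0.971]]
{'time_s': 0.15, 'qpos': array([ 1.24539107e+00,  3.00337072e-01,  1.52141850e+00,  1.21264276e-05,
        1.32067715e+00, -6.65717446e-02]), 'joint_vel': array([ 0.00162913, -0.00321453, -0.00079128,  0.00101432,  0.00077396,
        0.00062065]), 'tau': array([ 1.22042267e-03, -5.31965661e+01, -3.52811623e+01,  7.07599707e-02,
        2.37266603e-02, -1.39647662e-05]), 'ee_pos': array([0.14070457, 0.53152129, 0.22402862]), 'eef_rot': array([-3.14075522e+00, -6.76044208e-05,  2.88275611e+00]), 'force': array([0.24370734, 0.52733425, 0.07841882]), 'moment': array([-0.0345782 , -0.00634157,  0.00319961]), 'grip_width': 0.09399377046579492}
```

View pics/scene0.png

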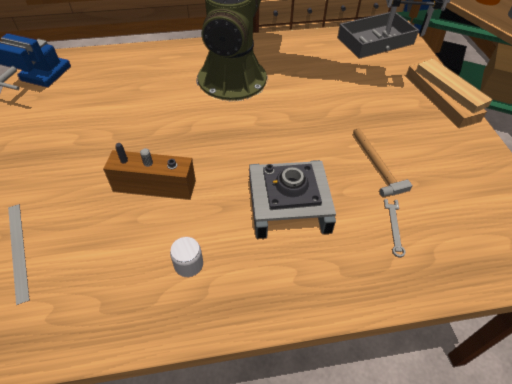

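View pics/top0.png

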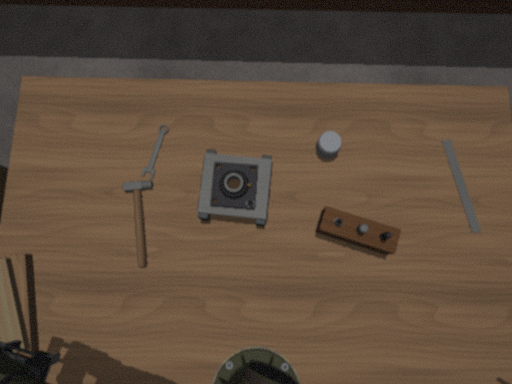

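View pics/wrist0.png

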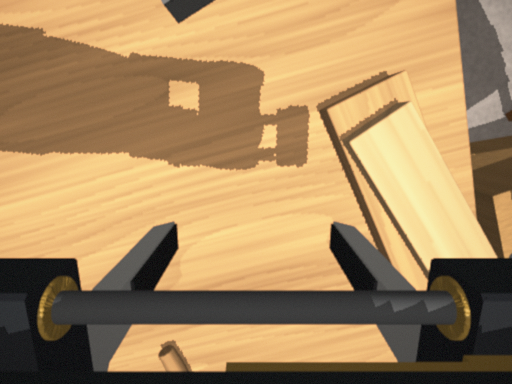

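The scene view shows the stand at about (292,190) and the block at (150,172). In the block, from left to right, are the dark punch (121,150), the grey drift (146,157) and the screw (171,163). In the top view the stand is at (235,187) and the block at (358,230). I'll zoom in next.

Run:
```python
from h import *
c=load('scene'); save(c,'s1.png',(95,130,345,250),3.2)
c=load('top'); save(c,'t1.png',(190,135,410,265),3.6)
for n,l in (('scene',[(121,150),(146,157),(171,163)]),('top',[(338,222),(363,229),(387,237),(234,183),(330,143)])):
    P=pts(load(n))
    for u,v in l: print(n,u,v,P[v,u].round(4))
```

```text
scene 121 150 [ 0.4561 -0.3407  0.1419]
scene 146 157 [ 0.4783 -0.2808  0.1294]
scene 171 163 [ 0.4956 -0.2205  0.1151]
top 338 222 [ 0.4821 -0.2177  0.1116]
top 363 229 [ 0.4612 -0.2792  0.1429]
top 387 237 [ 0.441  -0.3421  0.1468]
top 234 183 [ 0.609   0.0839 -0.0008]
top 330 143 [ 0.7238 -0.2042  0.0722]
```

View pics/s1.png

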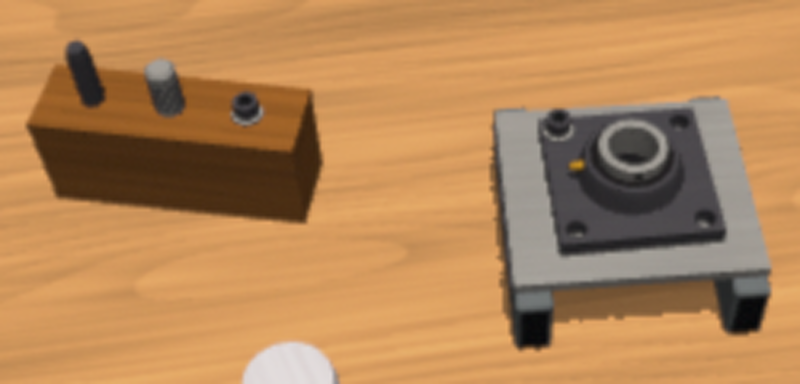

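View pics/t1.png

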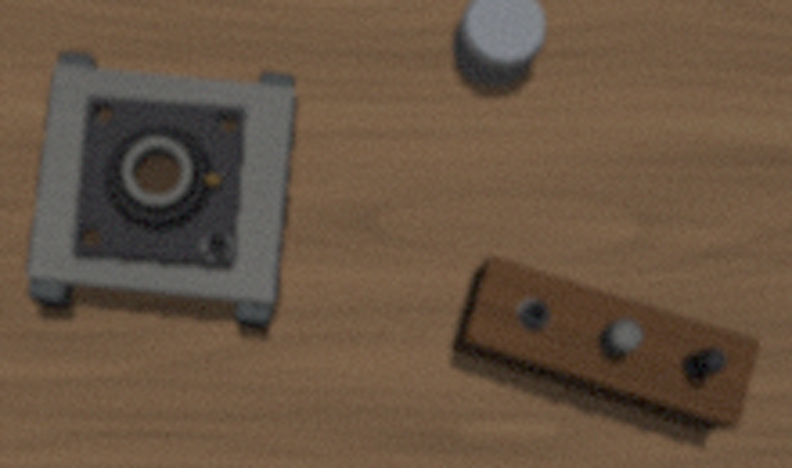

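```bash
cat >> h.py <<'E'
from scipy.spatial.transform import Rotation as Ro
def go(x,y,z,yawdeg,pos=None,rot=None):
    o=ctrl.get_obs(); p=np.array(o['ee_pos']); R=Ro.from_euler('xyz',o['eef_rot'])
    T=Ro.from_euler('xyz',[np.pi,0,np.radians(yawdeg)])
    s=R.inv().apply(np.array([x,y,z])-p); r=(R.inv()*T).as_rotvec(degrees=True)
    print('rows: turn',r.round(2),'shift',s.round(4)); return r,s
def st():
    o=ctrl.get_obs(); print('t',o['time_s'],'p',np.round(o['ee_pos'],4),'rpy',np.degrees(o['eef_rot']).round(2),'F',np.round(o['force'],2),'M',np.round(o['moment'],2),'w',round(o['grip_width'],4),'q',np.round(o['qpos'],3))
E
python3 - <<'E'
from h import *
st(); go(0.60,0.03,0.28,75)
E
```

```text
t 0.15 p [0.1407 0.5315 0.224 ] rpy [-179.95   -0.    165.17] F [0.24 0.53 0.08] M [-0.03 -0.01  0.  ] w 0.094 q [ 1.245  0.3    1.521  0.     1.321 -0.067]
rows: turn [-4.000e-02  3.000e-02  9.017e+01] shift [-0.5724 -0.3673 -0.0557]
```

Request:
send_rows:
  series:
    - [0, 0, 90, -0.572, -0.367, -0.056, 1]
    - [0, 0, 90, -0.572, -0.367, -0.056, 1]
    - [0, 0, 90, -0.572, -0.367, -0.056, 1]
    - [0, 0, 90, -0.572, -0.367, -0.056, 1]
    - [0, 0, 90, -0.572, -0.367, -0.056, 1]
    - [0, 0, 90, -0.572, -0.367, -0.056, 1]
    - [0, 0, 90, -0.572, -0.367, -0.056, 1]
    - [0, 0, 90, -0.572, -0.367, -0.056, 1]

```text
time_s: 0.95
ee_pos: [0.411, 0.2359, 0.2575]
eef_rot: [3.141, -0.0, 1.677]
force: [0.6, 2.0, 0.8]
grip_width: 0.0941
```

Run:
```python
from h import *
st(); go(0.60,0.03,0.28,75)
```

```text
t 0.95 p [0.411  0.2359 0.2575] rpy [179.99  -0.    96.06] F [0.63 2.   0.76] M [-0.09  0.01 -0.05] w 0.0941 q [0.444 0.103 1.68  0.    1.359 0.338]
rows: turn [ 0.   -0.   21.06] shift [-0.2247  0.1662 -0.0225]
```

Request:
send_rows:
  series:
    - [0, 0, 21, -0.22, 0.165, -0.022, 1]
    - [0, 0, 21, -0.22, 0.165, -0.022, 1]
    - [0, 0, 21, -0.22, 0.165, -0.022, 1]
    - [0, 0, 21, -0.22, 0.165, -0.022, 1]
    - [0, 0, 21, -0.22, 0.165, -0.022, 1]
    - [0, 0, 21, -0.22, 0.165, -0.022, 1]
    - [0, 0, 21, -0.22, 0.165, -0.022, 1]
    - [0, 0, 21, -0.22, 0.165, -0.022, 1]

```text
time_s: 1.75
ee_pos: [0.5984, 0.0375, 0.2787]
eef_rot: [-3.14, 0.0, 1.316]
force: [-0.3, 0.7, -0.8]
grip_width: 0.094
```

Run:
```python
from h import *
c=grab('wrist'); save(c,'w1.png',None,1.5);st()
```

```text
t 1.8 p [0.5981 0.0381 0.279 ] rpy [-179.96    0.     75.44] F [-0.53 -0.24  0.57] M [-0.05  0.09  0.02] w 0.0941 q [0.002 0.379 1.29  0.    1.473 0.257]
```

View pics/w1.png

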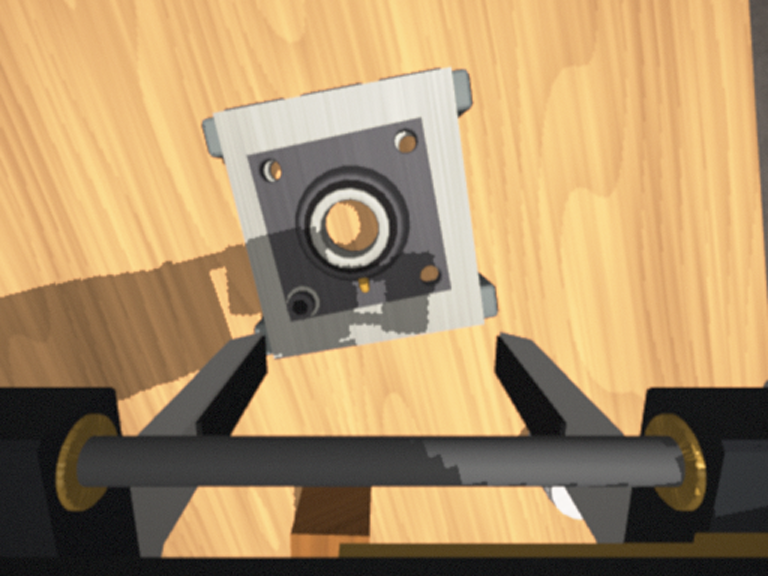

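The wrist view, drawn at 1.5x, shows the whole stand. The fitted screw is at (303,303), the drift hole at (405,141), and the open holes at (272,170) and (429,273). Next I'll fit the plate edges and the hole positions.

Run:
```python
from h import *
c=load('wrist')
save(c,'w1z.png',(130,40,340,245),3.6//1)
im=c['pixels'].astype(int); hsv=cv2.cvtColor(c['pixels'],cv2.COLOR_RGB2HSV)
P=pts(c)
for u,v in [(270,94),(160,80),(300,100),(200,130),(200,202),(258,140),(238,150)]: print(u,v,P[v,u].round(4),hsv[v,u])
# plate edges: saturation transitions; work on the world-warped top face z=.07
H=[];src=[];dst=[]
x0,y0=0.48,-0.04;s=0.0005
for X,Y in [(0.5,0),(0.72,0),(0.72,0.2),(0.5,0.2)]:
    src.append(proj(c,[X,Y,0.07])); dst.append([(X-x0)/s,(Y-y0)/s])
M=cv2.getPerspectiveTransform(np.float32(src),np.float32(dst))
w=cv2.warpPerspective(c['pixels'],M,(560,580),flags=cv2.INTER_LINEAR)
cv2.imwrite('pics/plate.png',w[::-1,:,::-1])
np.save('plate.npy',w)
```

```text
270 94 [6.469e-01 1.321e-01 4.000e-04] [ 15 127 148]
160 80 [0.526  0.1737 0.0691] [ 26  17 220]
300 100 [0.6739 0.1128 0.0689] [ 23  15 225]
200 130 [0.556  0.1094 0.084 ] [150   5 101]
200 202 [0.5359 0.0332 0.1019] [138  49  26]
258 140 [0.6163 0.0837 0.1063] [10 17 45]
238 150 [ 0.5852  0.0705 -0.0009] [ 19 112 251]
```

View pics/plate.png

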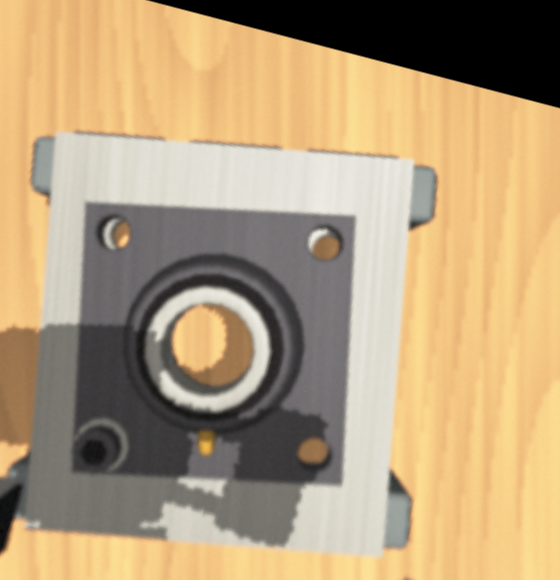

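View pics/w1z.png

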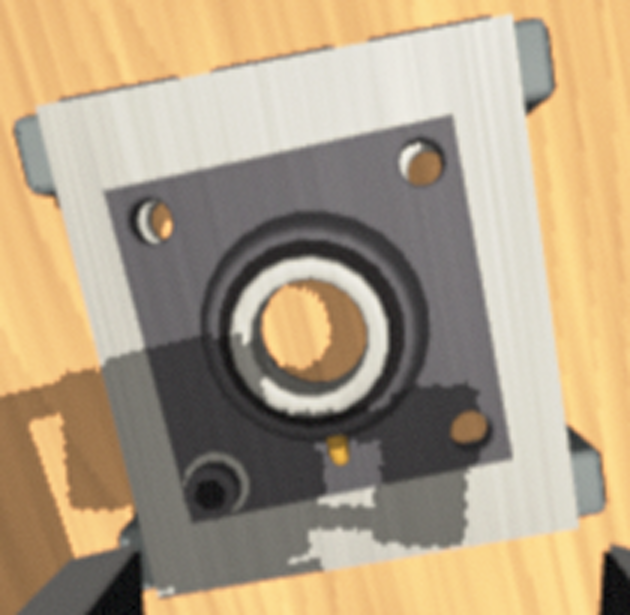

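```bash
cat > edges.py <<'E'
from h import *
def warp(c,z,x0,y0,W,Hh,s,flip=False):
    src=[];dst=[]
    for i,j in [(0,0),(W,0),(W,Hh),(0,Hh)]:
        src.append(proj(c,[x0+i*s,y0+j*s,z])); dst.append([i,j])
    M=cv2.getPerspectiveTransform(np.float32(src),np.float32(dst))
    return cv2.warpPerspective(c['pixels'],M,(W,Hh),flags=cv2.INTER_LINEAR)
def edge(g,x0,y0,s,p,q,half=0.006,n=80,skip=0.0):
    """subpixel edge line between world pts p,q: max gradient along the normal in image g; robust line fit"""
    p=np.array(p);q=np.array(q);d=(q-p)/np.linalg.norm(q-p);nn=np.array([-d[1],d[0]])
    out=[]
    ks=np.arange(-half,half,0.0002)
    for a in np.linspace(0.05,0.95,n):
        b=p+(q-p)*a; X=b+ks[:,None]*nn
        pr=cv2.remap(g.astype(np.float32),((X[:,0]-x0)/s).astype(np.float32)[:,None],((X[:,1]-y0)/s).astype(np.float32)[:,None],cv2.INTER_LINEAR)[:,0]
        gr=np.abs(np.gradient(cv2.GaussianBlur(pr[:,None],(1,9),0)[:,0])); i=gr.argmax(); w=gr[max(0,i-6):i+7]; 
        out.append(b+nn*(ks[max(0,i-6):i+7]*w).sum()/w.sum())
    out=np.float32(out)
    vx,vy,cx,cy=cv2.fitLine(out,cv2.DIST_HUBER,0,0.0005,0.0001).ravel()
    r=np.abs((out-[cx,cy])@np.array([-vy,vx])); out=out[r<0.0012]
    vx,vy,cx,cy=cv2.fitLine(out,cv2.DIST_HUBER,0,0.0005,0.0001).ravel()
    if vx*d[0]+vy*d[1]<0: vx,vy=-vx,-vy
    return np.array([cx,cy]),np.array([vx,vy]),len(out)
def isect(A,B):
    M=np.array([A[1],-B[1]]).T; t=np.linalg.solve(M,B[0]-A[0]); return A[0]+t[0]*A[1]
E
python3 - <<'E'
from edges import *
c=load('wrist'); x0,y0,s=0.48,-0.04,0.0005
for z,chan,name,Cs in ((0.07,'s','plate',[(28,527),(383,555),(412,158),(55,132)]),(0.086,'v','flange',None)):
    w=warp(c,z,x0,y0,560,580,s)
    hsv=cv2.cvtColor(w,cv2.COLOR_RGB2HSV)
    g=hsv[:,:,1] if chan=='s' else hsv[:,:,2]
    if Cs is None:
        cv2.imwrite('pics/fl.png',w[::-1,:,::-1]); np.save('fl.npy',w); continue
    C=[np.array([x0+u*s,y0+(579-v)*s]) for u,v in Cs]
    L=[edge(g,x0,y0,s,C[i],C[(i+1)%4]) for i in range(4)]
    K=[isect(L[i-1],L[i]) for i in range(4)]
    print(name,[k.round(4) for k in K],'centre',np.mean(K,0).round(4))
    a=[np.degrees(np.arctan2(l[1][1],l[1][0]))-90*i for i,l in enumerate(L)]
    print('angles',np.round([(x+180)%360-180 for x in a],3),[l[2] for l in L],'lens',[np.linalg.norm(K[i]-K[i-1]).round(4) for i in range(4)])
E
```

```text
plate [array([ 0.4922, -0.0136], dtype=float32), array([ 0.6709, -0.0293], dtype=float32), array([0.6869, 0.1705], dtype=float32), array([0.5079, 0.1847], dtype=float32)] centre [0.5895 0.0781]
angles [-4.996 -4.568 -4.54  -4.53 ] [80, 71, 80, 74] lens [np.float32(0.1989), np.float32(0.1794), np.float32(0.2004), np.float32(0.1795)]
```

View pics/fl.png

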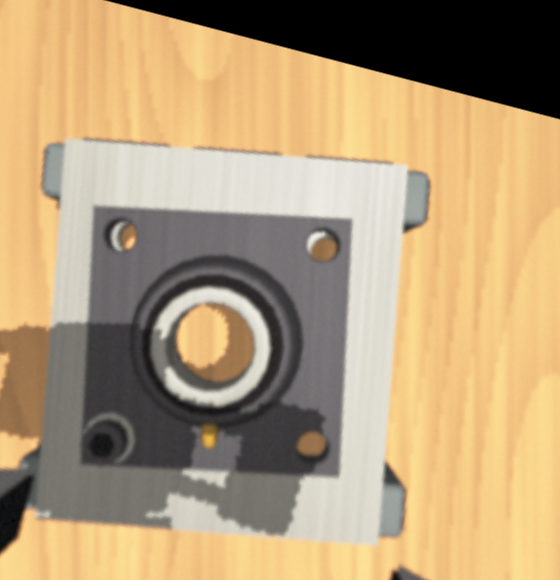

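Run:
```python
from h import *
go(0.455,-0.31,0.27,72)
```

```text
rows: turn [-0.04  0.    3.44] shift [-0.3729 -0.051   0.009 ]
```

Request:
send_rows:
  series:
    - [0, 0, 3, -0.373, -0.051, 0.009, 1]
    - [0, 0, 3, -0.373, -0.051, 0.009, 1]
    - [0, 0, 3, -0.373, -0.051, 0.009, 1]
    - [0, 0, 3, -0.373, -0.051, 0.009, 1]
    - [0, 0, 3, -0.373, -0.051, 0.009, 1]
    - [0, 0, 3, -0.373, -0.051, 0.009, 1]
    - [0, 0, 3, -0.373, -0.051, 0.009, 1]
    - [0, 0, 3, -0.373, -0.051, 0.009, 1]

```text
time_s: 2.6
ee_pos: [0.4538, -0.3121, 0.2705]
eef_rot: [3.141, 0.0, 1.263]
force: [0.2, 0.2, -0.1]
grip_width: 0.0937
```

Request:
send_rows:
  series:
    - [0, 0, 0, 0, 0, 0, 1]
    - [0, 0, 0, 0, 0, 0, 1]
    - [0, 0, 0, 0, 0, 0, 1]

```text
time_s: 2.9
ee_pos: [0.4559, -0.3091, 0.2705]
eef_rot: [3.141, -0.0, 1.266]
force: [-0.1, 0.3, 0.4]
grip_width: 0.0941
```

Run:
```python
from h import *
c=grab('wrist'); save(c,'w2.png',None,1.5);st()
```

```text
t 2.95 p [ 0.456  -0.3091  0.2705] rpy [179.98  -0.    72.53] F [ 0.03  0.37 -0.44] M [-0.03  0.09  0.04] w 0.0937 q [-0.662  0.27   1.451  0.     1.419 -0.358]
```

View pics/w2.png

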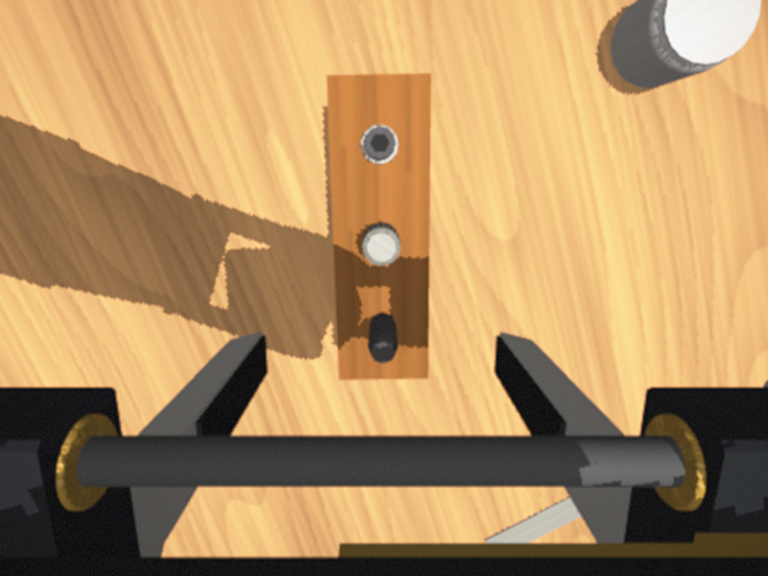

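The screw (379,144), drift (381,245) and punch (382,338) are lined up vertically in this 1.5x view. Next I'll measure their tops.

Run:
```python
from edges import *
c=load('wrist'); save(c,'w2z.png',(210,40,300,260),2.7//1+1)
hsv=cv2.cvtColor(c['pixels'],cv2.COLOR_RGB2HSV); P=pts(c)
def blob(m,near,name,z):
    n,l,s,ce=cv2.connectedComponentsWithStats(m.astype(np.uint8)); 
    k=l[near[1],near[0]]; cn,_=cv2.findContours((l==k).astype(np.uint8),0,1)
    (u,v),r=cv2.minEnclosingCircle(cn[0]); print(name,s[k],ce[k].round(2),(round(u,2),round(v,2),round(r,2)),'->',ray(c,*ce[k],z).round(4),ray(c,u,v,z).round(4)); return ce[k]
# drift head top via height
blob((P[:,:,2]>0.136)&(np.abs(P[:,:,0]-.46)<.05)&(np.abs(P[:,:,1]+.28)<.03),(254,163),'drift top h',0.141)
blob((hsv[:,:,1]<60)&(hsv[:,:,2]>150),(254,163),'drift top c',0.141)
blob((P[:,:,2]>0.106)&(np.abs(P[:,:,0]-.48)<.03)&(np.abs(P[:,:,1]+.22)<.03),(253,96),'screw top h',0.1115)
blob((hsv[:,:,1]<90)&(hsv[:,:,2]>20),(259,92),'screw washer',0.0975)
print(hsv[163,254],hsv[96,253],hsv[92,259],P[163,254],P[96,253])
# block rect: project
x0,y0,s=0.38,-0.42,0.0005
w=warp(c,0.095,x0,y0,400,560,s); cv2.imwrite('pics/bl.png',w[::-1,:,::-1])
```

```text
drift top h [242 152  25  25 495] [253.87 164.12] (253.77, 164.14, 12.56) -> [ 0.4662 -0.2812  0.141 ] [ 0.4661 -0.2812  0.141 ]
drift top c [242 152  25  25 467] [253.96 164.1 ] (253.91, 164.09, 12.27) -> [ 0.4663 -0.2812  0.141 ] [ 0.4663 -0.2812  0.141 ]
screw top h [243  84  21  23 362] [252.73  95.02] (252.5, 95.0, 11.01) -> [ 0.4844 -0.2197  0.1115] [ 0.4842 -0.2196  0.1115]
screw washer [241  83  25  27 523] [252.76  95.79] (252.35, 95.84, 13.27) -> [ 0.4845 -0.2195  0.0975] [ 0.4841 -0.2194  0.0975]
[ 25  15 225] [165   8  62] [170   7 114] [ 0.46664638 -0.28026796  0.14053324] [ 0.48443802 -0.22061903  0.11045268]
```

View pics/bl.png

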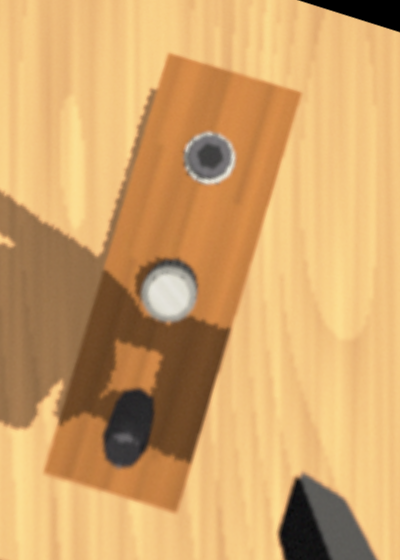

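Run:
```python
from h import *
go(0.4663,-0.2812,0.121,72.53); print(ray(load('wrist'),*(640/1.5,10),0.075))
```

```text
rows: turn [ 0.02 -0.    0.  ] shift [0.0297 0.0014 0.1495]
[ 0.68128333 -0.19138538  0.075     ]
```

Request:
send_rows:
  series:
    - [0, 0, 0, 0.0295, 0.0015, 0.02, 1]
    - [0, 0, 0, 0.0295, 0.0015, 0.06, 1]
    - [0, 0, 0, 0.0295, 0.0015, 0.1, 1]
    - [0, 0, 0, 0.0295, 0.0015, 0.13, 1]
    - [0, 0, 0, 0.0295, 0.0015, 0.1495, 1]
    - [0, 0, 0, 0.0295, 0.0015, 0.1495, 1]
    - [0, 0, 0, 0.0295, 0.0015, 0.1495, 1]

```text
time_s: 3.65
ee_pos: [0.4662, -0.2824, 0.1216]
eef_rot: [3.141, 0.0, 1.265]
force: [0.9, 0.5, 0.5]
grip_width: 0.0936
```

Request:
send_rows:
  series:
    - [0, 0, 0, 0, 0, 0, -0.3]
    - [0, 0, 0, 0, 0, 0, -0.6]
    - [0, 0, 0, 0, 0, 0, -1]
    - [0, 0, 0, 0, 0, 0, -1]
    - [0, 0, 0, 0, 0, 0, -1]
    - [0, 0, 0, 0, 0, 0, -1]
    - [0, 0, 0, 0, 0, 0, -1]
    - [0, 0, 0, 0, 0, 0, -1]
  force: 40

```text
time_s: 4.45
ee_pos: [0.4656, -0.2829, 0.1208]
eef_rot: [-3.142, -0.0, 1.264]
force: [-0.7, -0.2, -0.3]
grip_width: 0.033
```

Run:
```python
from h import *
c=grab('wrist'); save(c,'w3.png',None,1.5);st()
```

```text
t 4.5 p [ 0.4656 -0.2829  0.1208] rpy [-179.99   -0.     72.42] F [ 0.9  -0.04  0.41] M [-0.08  0.09  0.05] w 0.0293 q [-0.613  0.396  1.647  0.     1.098 -0.306]
```

View pics/w3.png

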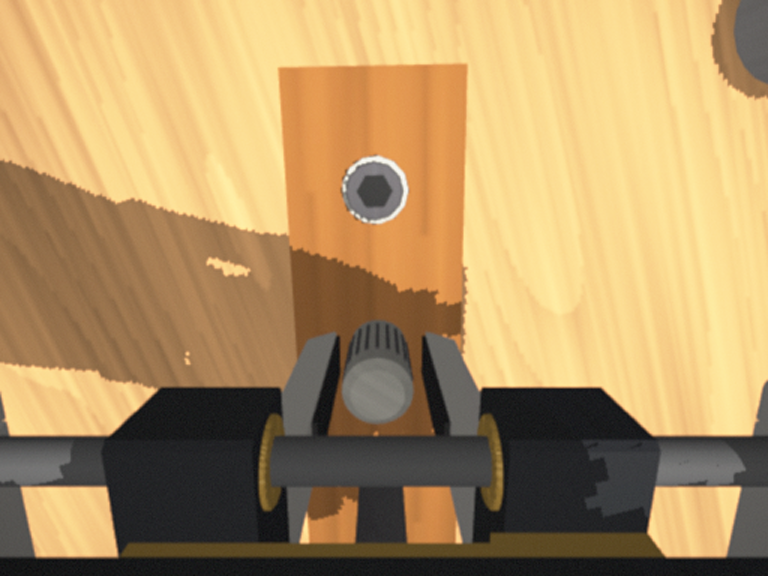

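The drift's head at (378,388) is centred between the pads, which are still closing. The screw is undisturbed at (374,190).

Request:
send_rows:
  series:
    - [0, 0, 0, 0, 0, 0, -1]
    - [0, 0, 0, 0, 0, 0, -1]
    - [0, 0, 0, 0, 0, 0, -1]
    - [0, 0, 0, 0, 0, 0, -1]
  force: 40

```text
time_s: 4.9
ee_pos: [0.4656, -0.2829, 0.1208]
eef_rot: [-3.141, 0.0, 1.264]
force: [-1.9, 0.2, -0.0]
grip_width: 0.0227
```

Run:
```python
from h import *
c=grab('wrist'); save(c,'w4.png',(170,180,350,300),4);st()
go(0.4656,-0.2829,0.26,72.5)
P=pts(c); m=(P[:,:,2]>0.136)&(P[:,:,2]<0.146); n,l,s,ce=cv2.connectedComponentsWithStats(m.astype(np.uint8)); k=l[258,252]; print(s[k],ce[k],ray(c,*ce[k],0.141), np.median(P[l==k],0))
```

```text
t 4.95 p [ 0.4656 -0.2829  0.1208] rpy [-179.98   -0.     72.42] F [-1.44  0.19  1.18] M [ 0.01  0.37 -0.05] w 0.0233 q [-0.613  0.396  1.647 -0.     1.098 -0.306]
rows: turn [-0.02 -0.   -0.08] shift [ 0.     -0.     -0.1392]
[ 204  238  100   45 2169] [253.50714615 257.73858921] [ 0.46804101 -0.27874462  0.141     ] [ 0.4674821  -0.27925224  0.13985613]
```

View pics/w4.png

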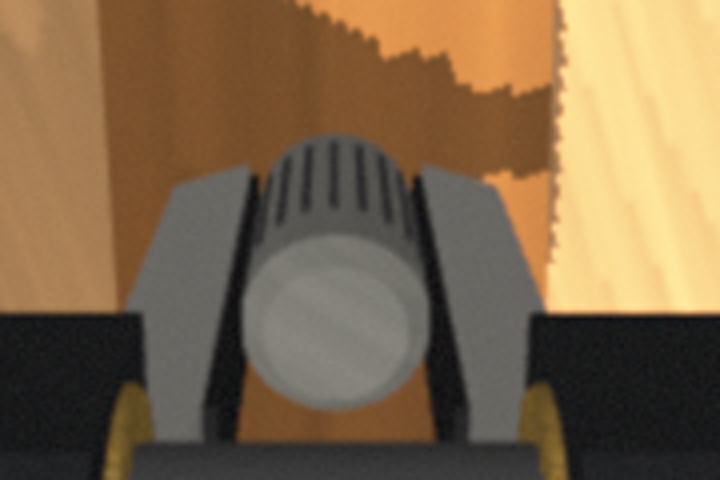

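Gripped: the head top is centred at about pixel (254,260.5). The next script computes where that sits relative to the TCP, then I'll lift.

Run:
```python
from h import *
c=load('wrist'); o=ctrl.get_obs(); R=Ro.from_euler('xyz',o['eef_rot'])
for n,(u,v),z in (('head',(254,260.5),0.141),):
    X=ray(c,u,v,z); print(n,X.round(4),'tool',R.inv().apply(X-o['ee_pos']).round(4))
g=load('wrist')
```

```text
head [ 0.4678 -0.2802  0.141 ] tool [ 0.0033  0.0013 -0.0202]
```

Request:
send_rows:
  series:
    - [0, 0, 0, 0, 0, -0.02, -1]
    - [0, 0, 0, 0, 0, -0.05, -1]
    - [0, 0, 0, 0, 0, -0.09, -1]
    - [0, 0, 0, 0, 0, -0.14, -1]
    - [0, 0, 0, 0, 0, -0.14, -1]
    - [0, 0, 0, 0, 0, -0.14, -1]

```text
time_s: 5.55
ee_pos: [0.4657, -0.283, 0.261]
eef_rot: [3.14, 0.0, 1.264]
force: [0.5, -0.3, -2.0]
grip_width: 0.0231
```

Run:
```python
from h import *
c=grab('wrist'); save(c,'w5.png',None,1.5);st()
```

```text
t 5.6 p [ 0.4654 -0.2827  0.2597] rpy [-1.7993e+02 -2.0000e-02  7.2420e+01] F [ 0.62  0.17 -2.91] M [-0.03  0.09 -0.03] w 0.0233 q [-0.613  0.263  1.485  0.     1.394 -0.306]
```

View pics/w5.png

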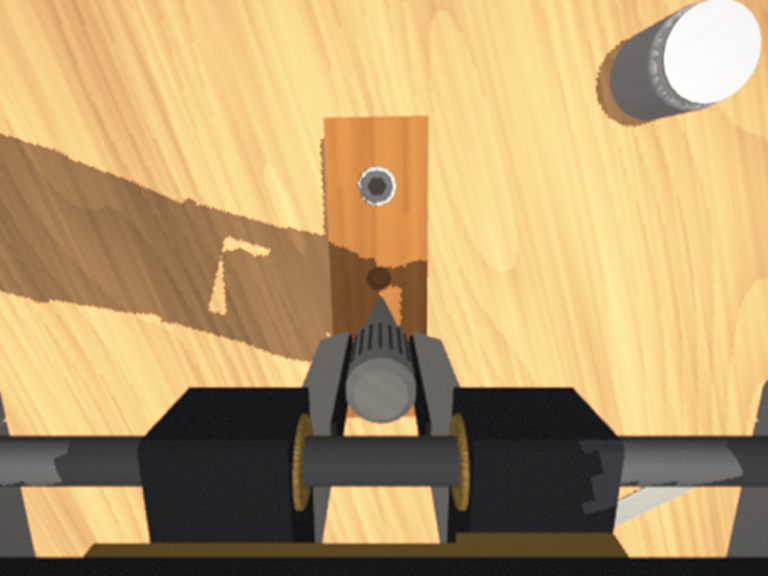

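Run:
```python
from h import *
c=load('wrist'); o=ctrl.get_obs(); R=Ro.from_euler('xyz',o['eef_rot'])
save(c,'w5z.png',(200,160,310,300),5)
p=np.array(o['ee_pos'])
for n,(u,v),dz in (('head',(254,260.2),-0.0202),('tip',(253.3,198.5),0.1038)):
    X=ray(c,u,v,p[2]-dz); print(n,X.round(4),'tool',R.inv().apply(X-p).round(4))
for X in [(0,0,-0.0202),(0,0,0.1038),(0.0033,0.0013,0.1038)]: print(X,proj(c,p+R.apply(X)))
```

```text
head [ 0.4678 -0.2807  0.2799] tool [ 0.0027  0.0017 -0.0202]
tip [ 0.4675 -0.2809  0.1559] tool [0.0024 0.0015 0.1038]
(0, 0, -0.0202) [250.63107528 265.17318131]
(0, 0, 0.1038) [251.55894384 201.09490924]
(0.0033, 0.0013, 0.1038) [253.02363454 197.48385633]
```

View pics/w5z.png

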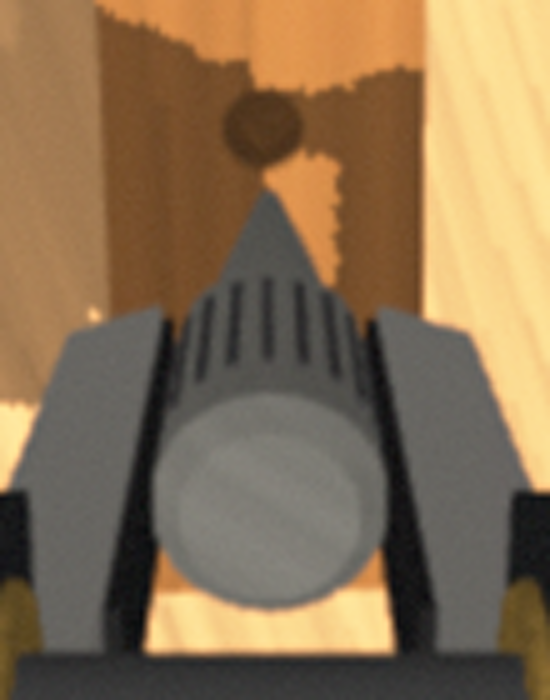

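Run:
```python
from h import *
go(0.643,0.123,0.26,72.42)
```

```text
rows: turn [-0.07 -0.02  0.  ] shift [ 4.404e-01  4.680e-02 -2.000e-04]
```

Request:
send_rows:
  series:
    - [0, 0, 0, 0.11, 0.0117, 0, -1]
    - [0, 0, 0, 0.22, 0.0234, 0, -1]
    - [0, 0, 0, 0.33, 0.035, 0, -1]
    - [0, 0, 0, 0.44, 0.047, 0, -1]
    - [0, 0, 0, 0.44, 0.047, 0, -1]
    - [0, 0, 0, 0.44, 0.047, 0, -1]
    - [0, 0, 0, 0.44, 0.047, 0, -1]
    - [0, 0, 0, 0.44, 0.047, 0, -1]

```text
time_s: 6.4
ee_pos: [0.6263, 0.0854, 0.2585]
eef_rot: [-3.139, 0.001, 1.264]
force: [-0.4, -1.1, -3.0]
grip_width: 0.023
```

Request:
send_rows:
  series:
    - [0, 0, 0, 0.0, 0.0, 0, -1]
    - [0, 0, 0, 0, 0, 0, -1]
    - [0, 0, 0, 0, 0, 0.0, -1]
    - [0, 0, 0, 0, 0, 0, -1]

```text
time_s: 6.8
ee_pos: [0.626, 0.0822, 0.2605]
eef_rot: [-3.141, 0.0, 1.262]
force: [0.5, -0.5, -1.5]
grip_width: 0.0235
```

Run:
```python
from h import *
st(); go(0.643,0.123,0.21,72.42)
```

```text
t 6.8 p [0.626  0.0822 0.2605] rpy [-1.7997e+02  2.0000e-02  7.2330e+01] F [ 0.48 -0.51 -1.47] M [-0.09  0.1   0.06] w 0.0235 q [ 0.073  0.464  1.214 -0.     1.465  0.381]
rows: turn [-0.03  0.02 -0.09] shift [0.0441 0.0038 0.0504]
```

Request:
send_rows:
  series:
    - [0, 0, 0, 0.044, 0.004, 0, -1]
    - [0, 0, 0, 0.044, 0.004, 0, -1]
    - [0, 0, 0, 0.044, 0.004, 0.03, -1]
    - [0, 0, 0, 0.044, 0.004, 0.05, -1]
    - [0, 0, 0, 0.044, 0.004, 0.05, -1]
    - [0, 0, 0, 0.044, 0.004, 0.05, -1]

```text
time_s: 7.4
ee_pos: [0.6435, 0.1234, 0.2116]
eef_rot: [3.141, -0.0, 1.263]
force: [0.4, 0.0, -2.1]
grip_width: 0.0236
```

Run:
```python
from h import *
c=grab('wrist'); save(c,'w6.png',(190,140,330,280),4);st()
c=grab('scene'); save(c,'s6.png',(240,100,350,220),5)
```

```text
t 7.45 p [0.6438 0.1235 0.2124] rpy [ 1.799e+02 -5.000e-02  7.237e+01] F [ 0.46 -0.16 -1.07] M [-0.09  0.06 -0.03] w 0.0235 q [ 0.134  0.547  1.201 -0.     1.391  0.441]
```

View pics/w6.png

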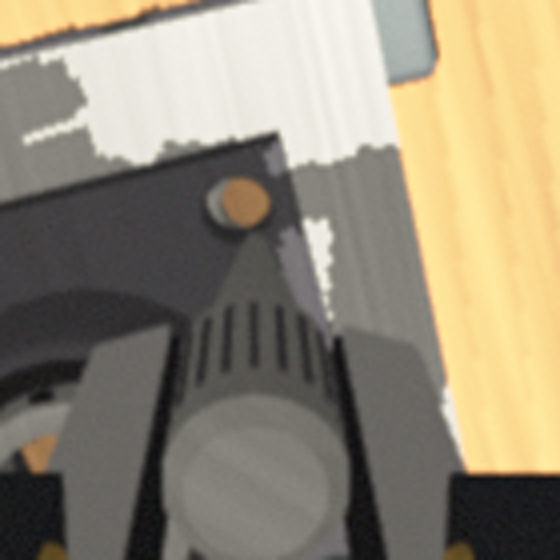

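View pics/s6.png

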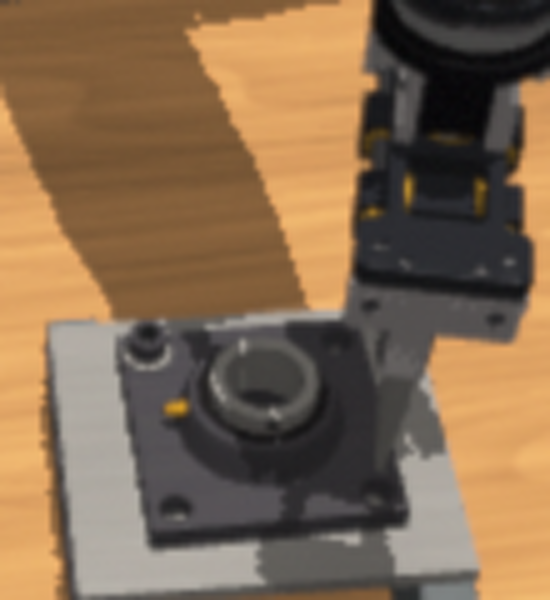

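Run:
```python
from h import *
c=load('wrist'); o=ctrl.get_obs(); R=Ro.from_euler('xyz',o['eef_rot']); p=np.array(o['ee_pos'])
px=lambda a,b:(190+a/4,140+b/4)
tip=ray(c,*px(258,236),p[2]-0.1038); ax=tip-R.apply([0.00225,0,0]); print('tip edge',tip.round(4),'axis',ax.round(4), 'tool',R.inv().apply(ax-p).round(4))
hd=ray(c,*px(256,480),p[2]+0.0202); print('head',hd.round(4),'tool',R.inv().apply(hd-p).round(4))
fh=ray(c,*px(238,203),0.086); print('flange hole',fh.round(4))
fc=ray(c,*px(277,135),0.086); print('flange corner',fc.round(4))
# plate right edge points and see-through right limb
for a,b in [(400,150),(440,320),(375,0)]: print('plate edge',ray(c,*px(a,b),0.07).round(4))
print('see-through right limb on plate top/bottom',ray(c,*px(270,202),0.07).round(4),ray(c,*px(270,202),0.06).round(4))
print('pred plate hole px', (proj(c,[0.6444,0.1247,0.07])-[190,140])*4, 'pred flange hole',(proj(c,[0.6413,0.1283,0.086])-[190,140])*4)
im=cv2.resize(c['pixels'][170:215,225:275,::-1],None,fx=12,fy=12,interpolation=cv2.INTER_CUBIC); cv2.imwrite('pics/w6h.png',im)
```

```text
tip edge [0.6462 0.1253 0.1088] axis [0.6456 0.1232 0.1088] tool [-1.000e-04  1.500e-03  1.038e-01]
head [0.646  0.1267 0.2328] tool [ 0.0035  0.0011 -0.0202]
flange hole [0.6425 0.1289 0.086 ]
flange corner [0.6561 0.1416 0.086 ]
plate edge [0.6835 0.1261 0.07  ]
plate edge [0.6811 0.0805 0.07  ]
plate edge [0.6879 0.1631 0.07  ]
see-through right limb on plate top/bottom [0.6489 0.1233 0.07  ] [0.6483 0.121  0.06  ]
pred plate hole px [251.18870705 201.92766058] pred flange hole [233.99470017 206.68356337]
```

View pics/w6h.png

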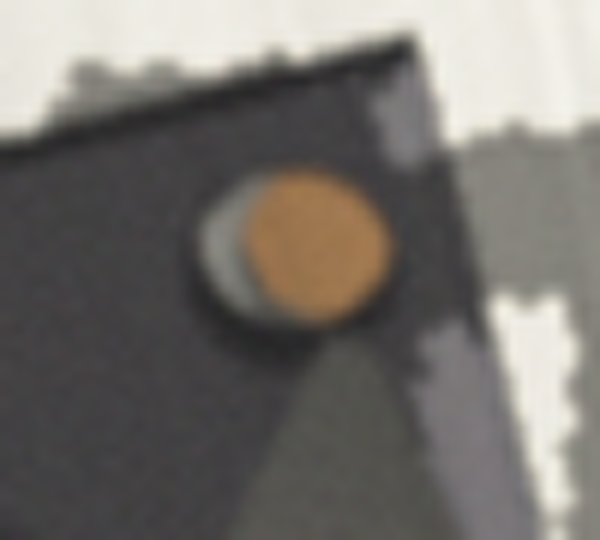

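The zoomed hole at (295,245) shows a crescent of plate on its left, and the nose tip is at (350,338). The tip lies within about 0.6 mm of the plate hole's axis, so I'll start the insertion.

Request:
send_rows:
  series:
    - [0, 0, 0, 0.0005, 0, 0.005, -1]
    - [0, 0, 0, 0.0005, 0, 0.012, -1]
    - [0, 0, 0, 0.0005, 0, 0.019, -1]
    - [0, 0, 0, 0.0005, 0, 0.026, -1]
    - [0, 0, 0, 0.0005, 0, 0.033, -1]
    - [0, 0, 0, 0.0005, 0, 0.04, -1]
    - [0, 0, 0, 0.0005, 0, 0.04, -1]
  force: 55

```text
time_s: 8.2
ee_pos: [0.6431, 0.1245, 0.1694]
eef_rot: [-3.14, 0.001, 1.264]
force: [-0.2, 1.2, -1.9]
grip_width: 0.0233
```

Run:
```python
from h import *
st()
c=grab('wrist'); save(c,'w7.png',(190,140,330,280),4)
c=grab('scene'); save(c,'s7.png',(240,100,350,220),5)
```

```text
t 8.2 p [0.6431 0.1245 0.1694] rpy [-1.799e+02  5.000e-02  7.242e+01] F [-0.24  1.22 -1.88] M [-0.13  0.09 -0.01] w 0.0233 q [0.135 0.581 1.251 0.    1.312 0.442]
```

View pics/s7.png

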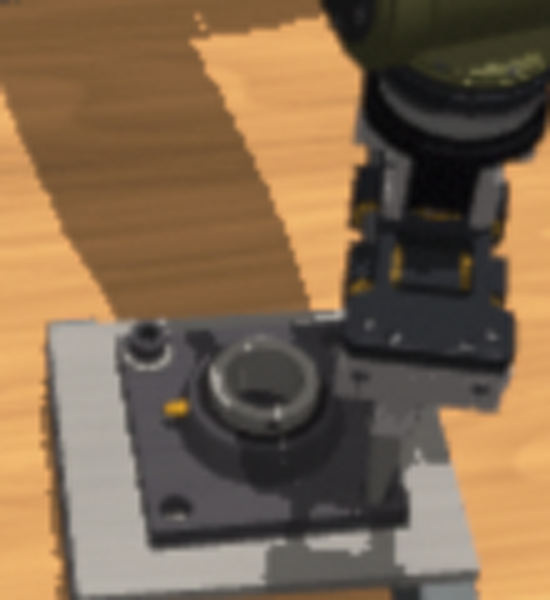

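View pics/w7.png

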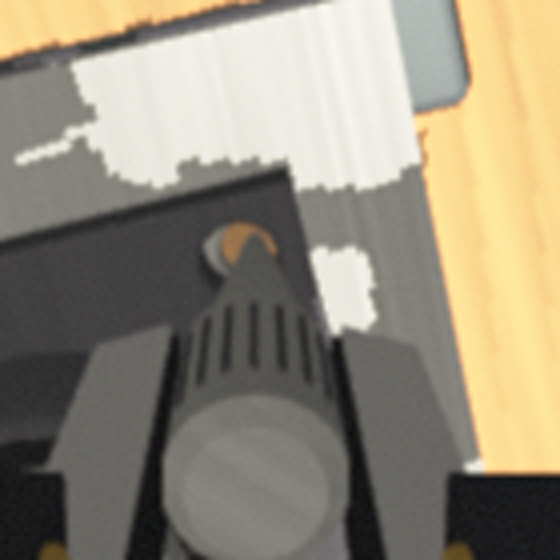

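The tip (258,238 in the zoom) is inside both holes with no contact force. I'll push on in steps and watch the force.

Request:
send_rows:
  series:
    - [0, 0, 0, 0, 0, 0.005, -1]
    - [0, 0, 0, 0, 0, 0.01, -1]
    - [0, 0, 0, 0, 0, 0.014, -1]
    - [0, 0, 0, 0, 0, 0.018, -1]
    - [0, 0, 0, 0, 0, 0.018, -1]

```text
time_s: 8.8
ee_pos: [0.6432, 0.1246, 0.1519]
eef_rot: [-3.14, 0.0, 1.264]
force: [-4.3, 2.2, -4.2]
grip_width: 0.023
```

Run:
```python
from h import *
st()
```

```text
t 8.8 p [0.6432 0.1246 0.1519] rpy [-1.7993e+02  3.0000e-02  7.2420e+01] F [-4.27  2.15 -4.21] M [ 0.41  0.92 -0.01] w 0.023 q [0.135 0.596 1.269 0.    1.278 0.442]
```

Request:
send_rows:
  series:
    - [0, 0, 0, 0, 0, 0.004, -1]
    - [0, 0, 0, 0, 0, 0.008, -1]
    - [0, 0, 0, 0, 0, 0.012, -1]
    - [0, 0, 0, 0, 0, 0.012, -1]

```text
time_s: 9.2
ee_pos: [0.6432, 0.1243, 0.1401]
eef_rot: [-3.141, 0.001, 1.264]
force: [-5.1, 1.2, -2.8]
grip_width: 0.023
```

Run:
```python
from h import *
st()
```

```text
t 9.2 p [0.6432 0.1243 0.1401] rpy [-1.7995e+02  5.0000e-02  7.2410e+01] F [-5.11  1.21 -2.84] M [-0.01  1.1   0.04] w 0.023 q [ 0.135  0.607  1.28  -0.     1.256  0.442]
```

Request:
send_rows:
  series:
    - [0, 0, 0, 0, 0, 0.003, -1]
    - [0, 0, 0, 0, 0, 0.006, -1]
    - [0, 0, 0, 0, 0, 0.006, -1]

```text
time_s: 9.5
ee_pos: [0.6433, 0.1242, 0.1344]
eef_rot: [-3.141, 0.001, 1.264]
force: [-5.2, -1.2, -1.4]
grip_width: 0.0229
```

Run:
```python
from h import *
st()
```

```text
t 9.5 p [0.6433 0.1242 0.1344] rpy [-1.7996e+02  5.0000e-02  7.2410e+01] F [-5.24 -1.17 -1.39] M [-0.29  1.33  0.01] w 0.0229 q [ 1.350e-01  6.120e-01  1.286e+00 -1.000e-03  1.245e+00  4.420e-01]
```

Request:
send_rows:
  series:
    - [0, 0, 0, 0, 0, 0.003, -1]
    - [0, 0, 0, 0, 0, 0.006, -1]
    - [0, 0, 0, 0, 0, 0.009, -1]
    - [0, 0, 0, 0, 0, 0.009, -1]

```text
time_s: 9.9
ee_pos: [0.6432, 0.1242, 0.1253]
eef_rot: [-3.141, 0.001, 1.264]
force: [-4.1, -0.8, -2.3]
grip_width: 0.023
```

Run:
```python
from h import *
st()
c=grab('wrist'); save(c,'w8.png',(130,100,390,300),3)
```

```text
t 9.9 p [0.6432 0.1242 0.1253] rpy [-1.7995e+02  6.0000e-02  7.2410e+01] F [-4.11 -0.84 -2.26] M [-0.32  1.32 -0.01] w 0.023 q [ 1.350e-01  6.210e-01  1.293e+00 -1.000e-03  1.228e+00  4.420e-01]
```

View pics/w8.png

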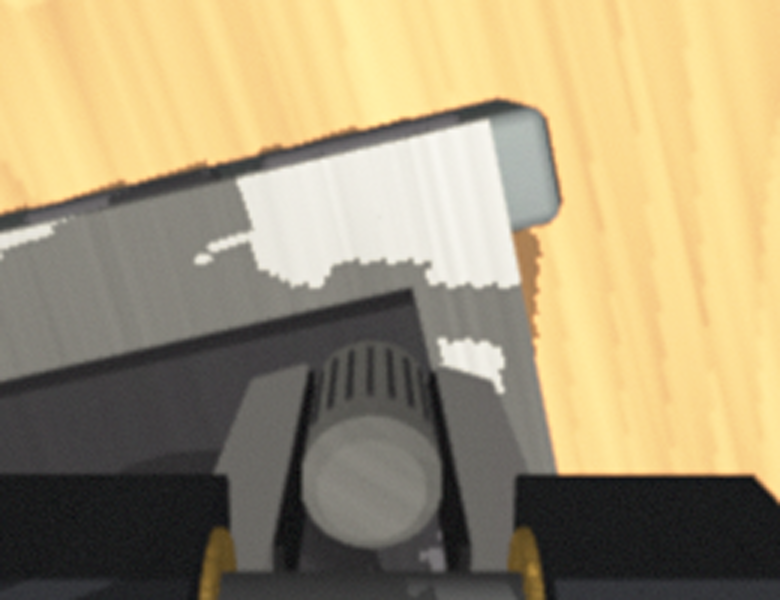

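The drift is going down smoothly, with about 13 mm left.

Request:
send_rows:
  series:
    - [0, 0, 0, 0, 0, 0.003, -1]
    - [0, 0, 0, 0, 0, 0.006, -1]
    - [0, 0, 0, 0, 0, 0.009, -1]
    - [0, 0, 0, 0, 0, 0.012, -1]
    - [0, 0, 0, 0, 0, 0.012, -1]

```text
time_s: 10.45
ee_pos: [0.6432, 0.124, 0.1134]
eef_rot: [-3.141, 0.001, 1.264]
force: [-6.3, -1.1, -2.0]
grip_width: 0.0226
```

Run:
```python
from h import *
st()
```

```text
t 10.45 p [0.6432 0.124  0.1134] rpy [-1.7996e+02  7.0000e-02  7.2410e+01] F [-6.26 -1.05 -1.99] M [-0.43  1.33 -0.03] w 0.0226 q [ 1.350e-01  6.330e-01  1.303e+00 -1.000e-03  1.207e+00  4.420e-01]
```

Request:
send_rows:
  series:
    - [0, 0, 0, 0, -0.0003, 0.001, -1]
    - [0, 0, 0, 0, -0.0003, 0.0015, -1]
    - [0, 0, 0, 0, -0.0003, 0.002, -1]
    - [0, 0, 0, 0, -0.0003, 0.0025, -1]
    - [0, 0, 0, 0, -0.0003, 0.0025, -1]

```text
time_s: 10.95
ee_pos: [0.6432, 0.1241, 0.1118]
eef_rot: [3.141, 0.001, 1.264]
force: [-8.4, -2.5, 4.8]
grip_width: 0.023
```

Run:
```python
from h import *
st()
```

```text
t 10.95 p [0.6432 0.1241 0.1118] rpy [1.7999e+02 5.0000e-02 7.2410e+01] F [-8.36 -2.48  4.82] M [-0.64  1.69 -0.02] w 0.023 q [ 1.350e-01  6.340e-01  1.305e+00 -1.000e-03  1.202e+00  4.420e-01]
```

Request:
send_rows:
  series:
    - [0, 0, 0, 0, -0.0005, 0.001, -1]
    - [0, 0, 0, 0, -0.0005, 0.0015, -1]
    - [0, 0, 0, 0, -0.0005, 0.0015, -1]

```text
time_s: 11.25
ee_pos: [0.6432, 0.1241, 0.1117]
eef_rot: [3.14, 0.0, 1.264]
force: [-11.0, -4.7, 14.4]
grip_width: 0.0227
```

Run:
```python
from h import *
st()
c=grab('wrist'); save(c,'w9.png',(130,100,390,300),3)
c=grab('scene'); save(c,'s9.png',(240,100,350,220),5)
```

```text
t 11.25 p [0.6432 0.1241 0.1117] rpy [1.7989e+02 2.0000e-02 7.2400e+01] F [-10.99  -4.71  14.39] M [-0.9   2.24 -0.  ] w 0.0227 q [ 1.350e-01  6.340e-01  1.307e+00 -1.000e-03  1.200e+00  4.430e-01]
```

View pics/s9.png

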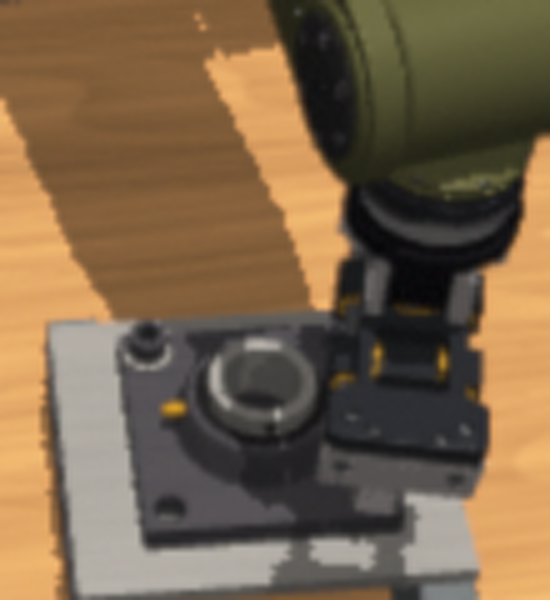

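The flange has rotated square to the plate and the drift's shoulder is seated. TCP z is 0.1117 m, against 0.1118 m predicted, with 14 N of reaction. I'll relieve the load and release.

Request:
send_rows:
  series:
    - [0, 0, 0, 0, -0.0003, -0.0015, -1]
    - [0, 0, 0, 0, -0.0003, -0.002, -1]
    - [0, 0, 0, 0, -0.0003, -0.002, -1]

```text
time_s: 11.65
ee_pos: [0.6429, 0.1243, 0.1119]
eef_rot: [3.14, 0.0, 1.264]
force: [0.7, -5.7, 0.6]
grip_width: 0.0231
```

Request:
send_rows:
  series:
    - [0, 0, 0, 0, 0, 0, -0.4]
    - [0, 0, 0, 0, 0, 0, -0.1]
    - [0, 0, 0, 0, 0, 0, 0.2]
    - [0, 0, 0, 0, 0, 0, 0.2]
    - [0, 0, 0, 0, 0, 0, 0.2]
    - [0, 0, 0, 0, 0, 0, 0.2]

```text
time_s: 12.25
ee_pos: [0.6425, 0.125, 0.1118]
eef_rot: [3.142, -0.0, 1.264]
force: [-0.8, 0.4, 0.3]
grip_width: 0.056
```

Run:
```python
from h import *
st()
go(0.643,0.124,0.26,72.4)
```

```text
t 12.25 p [0.6425 0.125  0.1118] rpy [180.    -0.    72.42] F [-0.84  0.4   0.34] M [-0.05  0.1   0.07] w 0.056 q [0.136 0.633 1.307 0.    1.201 0.443]
rows: turn [ 0.   -0.    0.02] shift [-0.0008  0.0008 -0.1482]
```

Request:
send_rows:
  series:
    - [0, 0, 0, 0, 0, -0.03, 0.2]
    - [0, 0, 0, 0, 0, -0.07, 0.2]
    - [0, 0, 0, 0, 0, -0.12, 0.5]
    - [0, 0, 0, 0, 0, -0.165, 1]
    - [0, 0, 0, -0.05, 0, -0.165, 1]
    - [0, 0, 0, -0.1, -0.01, -0.165, 1]
    - [0, 0, 0, -0.1, -0.01, -0.165, 1]
    - [0, 0, 0, -0.1, -0.01, -0.165, 1]

```text
time_s: 13.05
ee_pos: [0.6026, 0.032, 0.2773]
eef_rot: [3.141, -0.0, 1.262]
force: [0.1, 0.4, 0.6]
grip_width: 0.0939
```

Request:
send_rows:
  series:
    - [0, 0, 0, 0, 0, 0, 1]
    - [0, 0, 0, 0, 0, 0, 1]
    - [0, 0, 0, 0, 0, 0, 1]

```text
time_s: 13.35
ee_pos: [0.603, 0.0335, 0.2764]
eef_rot: [-3.141, 0.0, 1.265]
force: [0.3, 0.0, -0.2]
grip_width: 0.0937
```

Run:
```python
from h import *
st()
c=grab('wrist'); save(c,'w10.png',(120,20,360,270),3)
save(c,'w10b.png',(170,30,320,230),4)
```

```text
t 13.35 p [0.603  0.0335 0.2764] rpy [-1.7998e+02  1.0000e-02  7.2490e+01] F [ 0.3   0.03 -0.18] M [-0.12  0.08 -0.  ] w 0.0937 q [-0.005  0.391  1.279  0.     1.471  0.3  ]
```

View pics/w10.png

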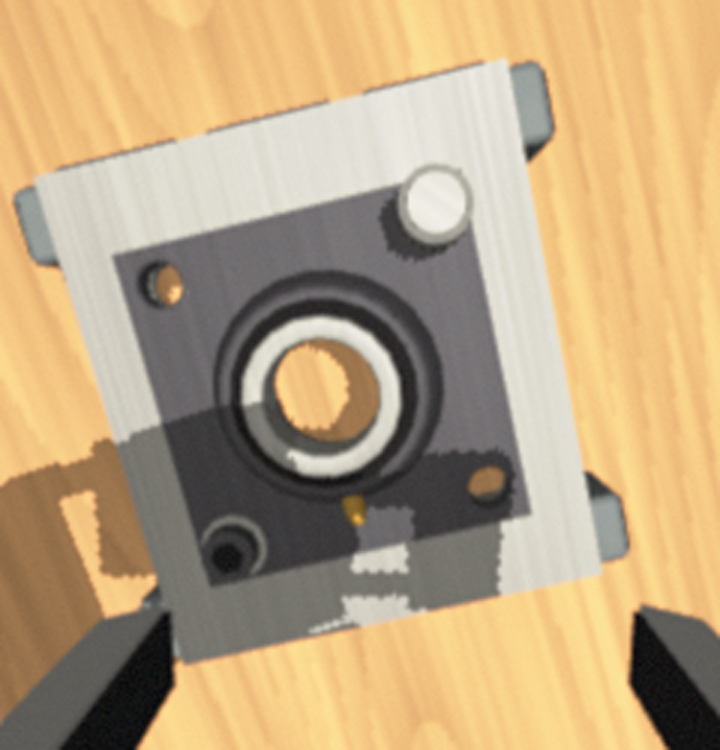

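The drift stands home with its top at (436,203), and the flange edges look parallel to the plate. I'll check the flange angle from this picture, then go for the screw with the jaws turned tangential to the hub.

Run:
```python
from edges import *
c=load('wrist'); x0,y0,s=0.48,-0.04,0.0005
def px(a,b): return (120+a/3,20+b/3)
for z,ch,Cs in ((0.07,1,[(185,662),(600,573),(505,60),(40,177)]),(0.086,2,[(210,586),(529,515),(455,180),(113,255)])):
    w=warp(c,z,x0,y0,560,580,s); g=cv2.cvtColor(w,cv2.COLOR_RGB2HSV)[:,:,ch]
    C=[ray(c,*px(*q),z)[:2] for q in Cs]
    L=[edge(g,x0,y0,s,C[i],C[(i+1)%4],half=0.004) for i in range(4)]
    a=[np.degrees(np.arctan2(l[1][1],l[1][0]))-90*i for i,l in enumerate(L)]
    K=[isect(L[i-1],L[i]) for i in range(4)]
    print(z,np.round([(x+180)%360-180 for x in a],2),[l[2] for l in L],'centre',np.mean(K,0).round(4),((K[3]+K[2])/2).round(4))
go(0.483,-0.219,0.22,130)
```

```text
0.07 [-4.91 -4.51 -4.52 -4.55] [80, 77, 80, 76] centre [0.5895 0.0781] [0.5974 0.1775]
0.086 [-4.2  -4.27 -4.46 -4.42] [79, 78, 79, 80] centre [0.5892 0.0775] [0.5941 0.142 ]
rows: turn [-2.000e-02 -1.000e-02 -5.753e+01] shift [-0.2767 -0.0384  0.0565]
```

Request:
send_rows:
  series:
    - [0, 0, -8, -0.05, -0.007, 0, 1]
    - [0, 0, -57, -0.277, -0.038, 0.056, 1]
    - [0, 0, -57, -0.277, -0.038, 0.056, 1]
    - [0, 0, -57, -0.277, -0.038, 0.056, 1]
    - [0, 0, -57, -0.277, -0.038, 0.056, 1]
    - [0, 0, -57, -0.277, -0.038, 0.056, 1]
    - [0, 0, -57, -0.277, -0.038, 0.056, 1]
    - [0, 0, -57, -0.277, -0.038, 0.056, 1]

```text
time_s: 14.2
ee_pos: [0.4825, -0.2208, 0.2205]
eef_rot: [-3.141, -0.001, 2.26]
force: [0.6, 0.4, 0.4]
grip_width: 0.0943
```

Request:
send_rows:
  series:
    - [0, 0, 0, 0, 0, 0, 1]
    - [0, 0, 0, 0, 0, 0, 1]
    - [0, 0, 0, 0, 0, 0, 1]

```text
time_s: 14.5
ee_pos: [0.4833, -0.2192, 0.221]
eef_rot: [3.141, 0.0, 2.258]
force: [0.8, 0.2, 0.5]
grip_width: 0.0939
```

Run:
```python
from h import *
st()
c=grab('wrist'); save(c,'w11.png',None,1.5)
```

```text
t 14.5 p [ 0.4833 -0.2192  0.221 ] rpy [1.7999e+02 1.0000e-02 1.2937e+02] F [0.78 0.2  0.54] M [-0.04 -0.01  0.06] w 0.0939 q [-0.495  0.26   1.581  0.     1.301 -1.182]
```

View pics/w11.png

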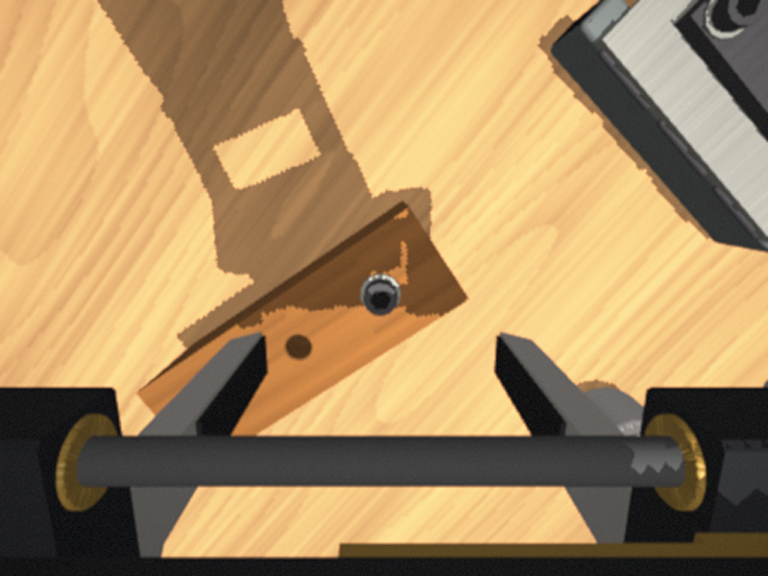

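The screw is at (380,294) between the open jaws. Two views at different yaws let me solve for the hand-eye bias.

Run:
```python
from edges import *
c=load('wrist'); P=pts(c)
hsv=cv2.cvtColor(c['pixels'],cv2.COLOR_RGB2HSV)
m=((P[:,:,2]>0.104)&(P[:,:,2]<.118)&(np.abs(P[:,:,0]-.484)<.02)&(np.abs(P[:,:,1]+.22)<.02)).astype(np.uint8)
n,l,s,ce=cv2.connectedComponentsWithStats(m); k=1+s[1:,4].argmax(); cn,_=cv2.findContours((l==k).astype(np.uint8),0,1); (u,v),r=cv2.minEnclosingCircle(cn[0])
print(s[k],ce[k],u,v,r); M2=ray(c,*ce[k],0.1115)[:2]; print(M2, ray(c,u,v,.1115)[:2])
save(c,'w11z.png',(220,165,290,225),8)
M1=np.array([.4844,-.2196])
def ax(psi): q=np.radians(psi); return np.array([[np.cos(q),np.sin(q)],[np.sin(q),-np.cos(q)]])  # columns tool x,y
A=np.block([[np.eye(2),ax(72.5)],[np.eye(2),ax(129.4)]]); sol=np.linalg.solve(A,np.r_[M1,M2]); print('true',sol[:2].round(4),'bias tool',sol[2:].round(4))
```

```text
[242 187  23  24 416] [253.20913462 198.6875    ] 253.17308044433594 198.57691955566406 11.636305809020996
[ 0.48391696 -0.21861873] [ 0.48382684 -0.21855994]
true [ 0.4833 -0.2196] bias tool [0.0003 0.0011]
```

View pics/w11z.png

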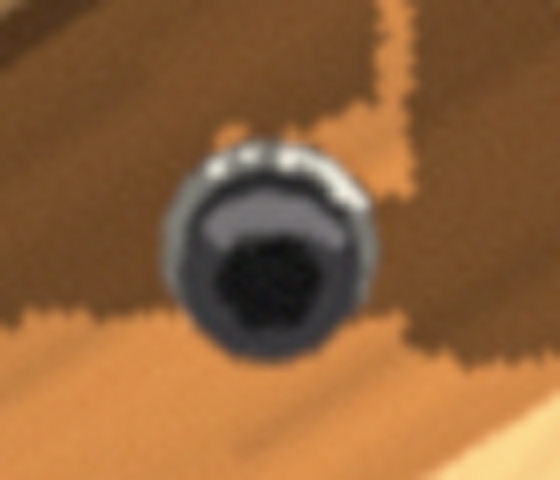

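Request:
send_rows:
  series:
    - [0, 0, 0, -0.0003, -0.0002, 0.03, 1]
    - [0, 0, 0, -0.0003, -0.0002, 0.06, 1]
    - [0, 0, 0, -0.0003, -0.0002, 0.085, 1]
    - [0, 0, 0, -0.0003, -0.0002, 0.098, 0.5]
    - [0, 0, 0, -0.0003, -0.0002, 0.1025, 0]
    - [0, 0, 0, -0.0003, -0.0002, 0.1025, -0.4]
    - [0, 0, 0, -0.0003, -0.0002, 0.1025, -0.4]
    - [0, 0, 0, -0.0003, -0.0002, 0.1025, -0.4]
  force: 35

```text
time_s: 15.35
ee_pos: [0.4833, -0.2205, 0.1194]
eef_rot: [3.141, 0.002, 2.259]
force: [-0.5, 0.1, -0.1]
grip_width: 0.0574
```

Run:
```python
from h import *
st()
```

```text
t 15.35 p [ 0.4833 -0.2205  0.1194] rpy [1.7996e+02 9.0000e-02 1.2941e+02] F [-0.45  0.11 -0.11] M [ 0.    0.08 -0.01] w 0.0574 q [-0.497  0.37   1.688 -0.     1.082 -1.185]
```

Request:
send_rows:
  series:
    - [0, 0, 0, 0.0007, 0.0005, 0.0007, -0.4]
    - [0, 0, 0, 0.0007, 0.0005, 0.0007, -1]
    - [0, 0, 0, 0.0007, 0.0005, 0.0007, -1]
    - [0, 0, 0, 0.0007, 0.0005, 0.0007, -1]
    - [0, 0, 0, 0.0007, 0.0005, 0.0007, -1]
    - [0, 0, 0, 0.0007, 0.0005, 0.0007, -1]
    - [0, 0, 0, 0.0007, 0.0005, 0.0007, -1]
    - [0, 0, 0, 0.0007, 0.0005, 0.0007, -1]
  force: 35

```text
time_s: 16.15
ee_pos: [0.4829, -0.2195, 0.1176]
eef_rot: [3.142, 0.0, 2.259]
force: [0.2, -0.5, 0.8]
grip_width: 0.0199
```

Run:
```python
from h import *
st()
c=grab('wrist'); save(c,'w12.png',(170,180,350,300),4)
```

```text
t 16.15 p [ 0.4829 -0.2195  0.1176] rpy [1.8000e+02 1.0000e-02 1.2942e+02] F [ 0.23 -0.47  0.83] M [0.03 0.03 0.01] w 0.0199 q [-0.496  0.371  1.691  0.     1.079 -1.184]
```

View pics/w12.png

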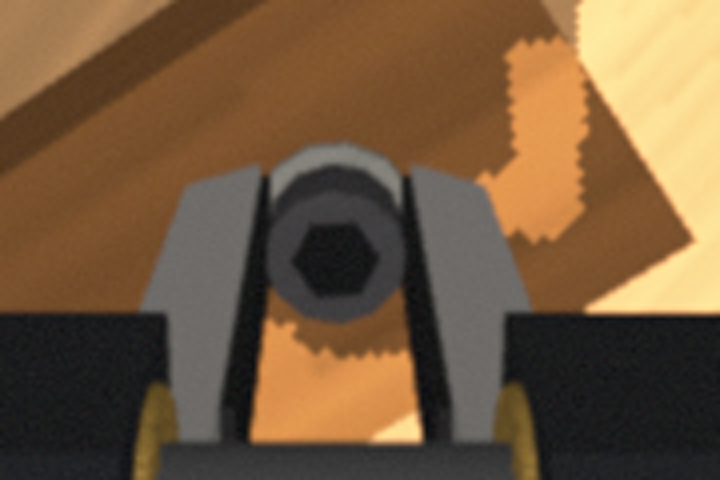

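The head is gripped and centred at about zoom (336,256). Now I'll lift.

Request:
send_rows:
  series:
    - [0, 0, 0, 0, 0, -0.02, -1]
    - [0, 0, 0, 0, 0, -0.05, -1]
    - [0, 0, 0, 0, 0, -0.09, -1]
    - [0, 0, 0, 0, 0, -0.1, -1]
    - [0, 0, 0, 0, 0, -0.1, -1]

```text
time_s: 16.7
ee_pos: [0.4832, -0.2196, 0.2186]
eef_rot: [3.141, 0.002, 2.259]
force: [-0.6, -0.4, -2.2]
grip_width: 0.0201
```

Run:
```python
from h import *
st()
c=load('wrist'); p=np.array([.4829,-.2195,.1176]); R=Ro.from_euler('xyz',[180,0,129.42],degrees=True)
X=ray(c,254,244,.1115); print('in tool',R.inv().apply(X-p).round(4))
go(0.6351,0.0230,0.2176,129.4)
```

```text
t 16.7 p [ 0.4832 -0.2196  0.2186] rpy [1.7995e+02 1.3000e-01 1.2942e+02] F [-0.58 -0.39 -2.16] M [-0.02 -0.01  0.02] w 0.0201 q [-0.496  0.261  1.585 -0.     1.294 -1.184]
in tool [-0.0003  0.0014  0.0061]
rows: turn [0.05 0.13 0.02] shift [0.091  0.2714 0.0011]
```

Request:
send_rows:
  series:
    - [0, 0, 0, 0.015, 0.045, 0, -1]
    - [0, 0, 0, 0.03, 0.09, 0, -1]
    - [0, 0, 0, 0.045, 0.135, 0, -1]
    - [0, 0, 0, 0.06, 0.18, 0, -1]
    - [0, 0, 0, 0.076, 0.226, 0, -1]
    - [0, 0, 0, 0.0916, 0.271, 0, -1]
    - [0, 0, 0, 0.0916, 0.271, 0, -1]
    - [0, 0, 0, 0.0916, 0.271, 0, -1]

```text
time_s: 17.5
ee_pos: [0.6335, 0.024, 0.215]
eef_rot: [-3.139, -0.002, 2.26]
force: [-0.8, 0.2, -2.2]
grip_width: 0.0204
```

Run:
```python
from h import *
st(); go(0.6351,0.0230,0.19,129.4)
```

```text
t 17.5 p [0.6335 0.024  0.215 ] rpy [-1.7984e+02 -1.2000e-01  1.2951e+02] F [-0.82  0.23 -2.19] M [-0.04 -0.   -0.  ] w 0.0204 q [-0.02   0.499  1.268 -0.     1.379 -0.709]
rows: turn [-0.16 -0.12  0.11] shift [-0.0018  0.0006  0.025 ]
```

Request:
send_rows:
  series:
    - [0, 0, 0, 0, 0, 0.01, -1]
    - [0, 0, 0, 0, 0, 0.025, -1]
    - [0, 0, 0, 0, 0, 0.038, -1]
    - [0, 0, 0, 0, 0, 0.038, -1]
    - [0, 0, 0, 0, 0, 0.038, -1]

```text
time_s: 18.0
ee_pos: [0.6339, 0.023, 0.1793]
eef_rot: [-3.141, -0.0, 2.258]
force: [0.2, -0.1, 0.0]
grip_width: 0.0202
```

Run:
```python
from h import *
st(); go(0.6351,0.0230,0.17,129.4)
c=grab('wrist'); save(c,'w13.png',(150,120,350,280),4)
```

```text
t 18.0 p [0.6339 0.023  0.1793] rpy [-1.7997e+02 -2.0000e-02  1.2939e+02] F [ 0.22 -0.08  0.04] M [-0.04  0.05 -0.02] w 0.0202 q [-0.021  0.525  1.313 -0.     1.305 -0.709]
rows: turn [-0.03 -0.02 -0.01] shift [-0.0008  0.0009  0.0093]
```

View pics/w13.png

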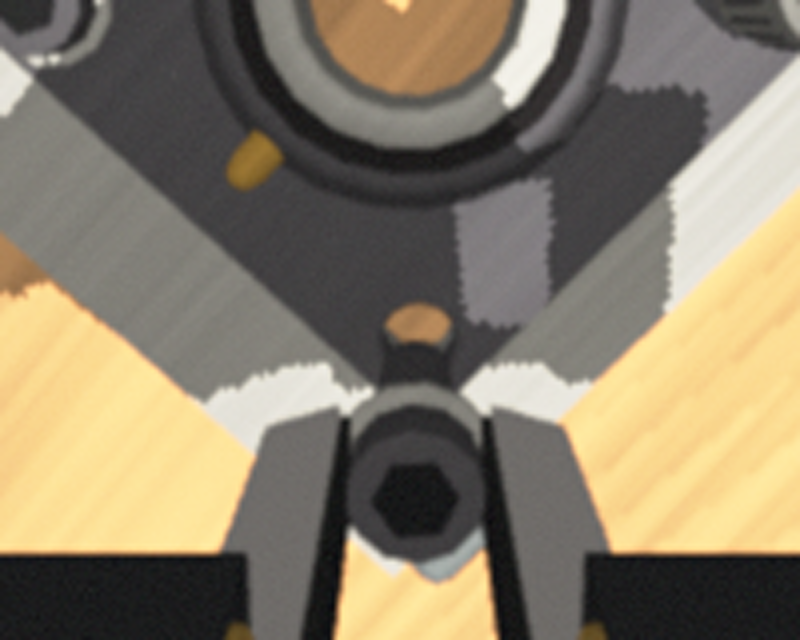

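The shank end at (415,350) sits about 1 px left of the hole centre at (419,~330). I'll compute the correction.

Run:
```python
from h import *
c=load('wrist'); o=ctrl.get_obs(); R=Ro.from_euler('xyz',o['eef_rot']); p=np.array(o['ee_pos'])
px=lambda a,b:(150+a/4,120+b/4)
e=R.inv().apply(ray(c,*px(419,304),.086)-p); l=R.inv().apply(ray(c,*px(384,326),.086)-p); r=R.inv().apply(ray(c,*px(455,326),.086)-p)
print('far rim',e.round(4),'left',l.round(4),'right',r.round(4))
s=R.inv().apply(ray(c,*px(415,345),p[2]-.0726)-p); print('shank end far edge',s.round(4))
h=R.inv().apply(ray(c,*px(416,494),p[2]-.0061)-p); print('head top',h.round(4))
```

```text
far rim [0.0067 0.0018 0.0939] left [ 0.0019 -0.0056  0.0939] right [0.0019 0.0094 0.0939]
shank end far edge [0.0037 0.001  0.0726]
head top [0.0003 0.0012 0.0061]
```

Request:
send_rows:
  series:
    - [0, 0, 0, -0.0005, 0.0008, 0, -1]
    - [0, 0, 0, -0.0005, 0.0008, 0.008, -1]
    - [0, 0, 0, -0.0005, 0.0008, 0.016, -1]
    - [0, 0, 0, -0.0005, 0.0008, 0.022, -1]
    - [0, 0, 0, -0.0005, 0.0008, 0.027, -1]
    - [0, 0, 0, -0.0005, 0.0008, 0.027, -1]

```text
time_s: 18.65
ee_pos: [0.6346, 0.0235, 0.1516]
eef_rot: [-3.14, -0.001, 2.259]
force: [-0.3, 0.2, 0.0]
grip_width: 0.0199
```

Run:
```python
from h import *
st()
c=grab('wrist'); save(c,'w14.png',(150,120,350,280),4)
```

```text
t 18.65 p [0.6346 0.0235 0.1516] rpy [-1.7994e+02 -5.0000e-02  1.2942e+02] F [-0.33  0.18  0.04] M [-0.09  0.05  0.01] w 0.0199 q [-0.021  0.552  1.338 -0.     1.253 -0.709]
```

View pics/w14.png

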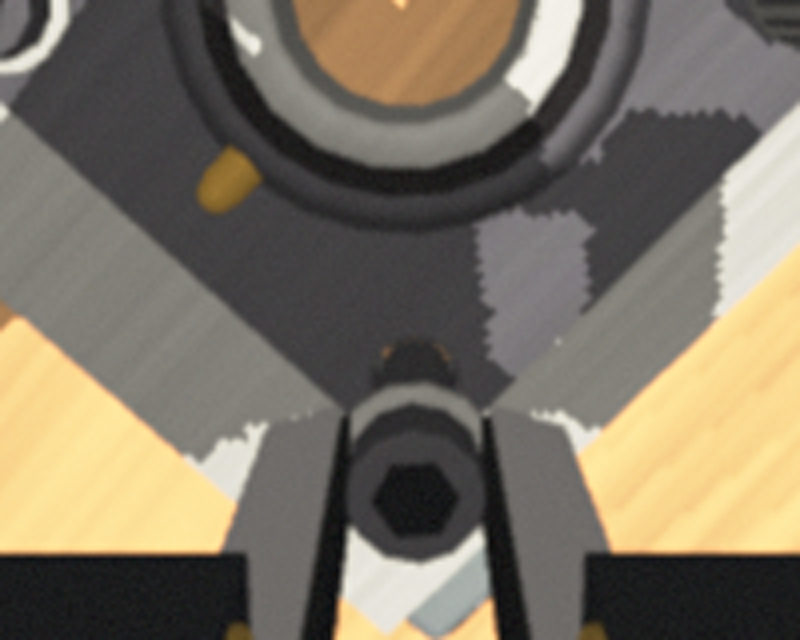

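The shank end is in the flange hole, with slivers of light on both sides at (385,352) and (443,352), and there is no contact force. I'll continue down.

Request:
send_rows:
  series:
    - [0, 0, 0, 0, 0, 0.005, -1]
    - [0, 0, 0, 0, 0, 0.01, -1]
    - [0, 0, 0, 0, 0, 0.015, -1]
    - [0, 0, 0, 0, 0, 0.02, -1]
    - [0, 0, 0, 0, 0, 0.02, -1]

```text
time_s: 19.2
ee_pos: [0.6346, 0.0235, 0.1317]
eef_rot: [-3.141, -0.001, 2.259]
force: [0.1, 0.3, -0.3]
grip_width: 0.02
```

Run:
```python
from h import *
st()
```

```text
t 19.2 p [0.6346 0.0235 0.1317] rpy [-1.7994e+02 -5.0000e-02  1.2942e+02] F [ 0.13  0.26 -0.31] M [-0.07  0.02  0.  ] w 0.02 q [-0.021  0.571  1.357 -0.     1.215 -0.709]
```

Request:
send_rows:
  series:
    - [0, 0, 0, 0, 0, 0.006, -1]
    - [0, 0, 0, 0, 0, 0.012, -1]
    - [0, 0, 0, 0, 0, 0.017, -1]
    - [0, 0, 0, 0, 0, 0.021, -1]
    - [0, 0, 0, 0, 0, 0.0225, -1]
    - [0, 0, 0, 0, 0, 0.024, -1]
    - [0, 0, 0, 0, 0, 0.024, -1]

```text
time_s: 19.9
ee_pos: [0.6351, 0.0235, 0.1088]
eef_rot: [3.141, 0.0, 2.259]
force: [-0.0, -1.0, -0.9]
grip_width: 0.0198
```

Run:
```python
from h import *
st()
```

```text
t 19.9 p [0.6351 0.0235 0.1088] rpy [1.7998e+02 1.0000e-02 1.2942e+02] F [-0.04 -0.97 -0.95] M [-0.08  0.01 -0.  ] w 0.0198 q [-0.021  0.596  1.375  0.     1.171 -0.709]
```

Request:
send_rows:
  series:
    - [0, 0, 0, 0, 0, 0.001, -1]
    - [0, 0, 0, 0, 0, 0.0015, -1]
    - [0, 0, 0, 0, 0, 0.0015, -1]

```text
time_s: 20.2
ee_pos: [0.6352, 0.0235, 0.1086]
eef_rot: [3.141, 0.001, 2.259]
force: [-5.6, 0.4, 10.6]
grip_width: 0.0199
```

Run:
```python
from h import *
st()
```

```text
t 20.2 p [0.6352 0.0235 0.1086] rpy [1.7995e+02 5.0000e-02 1.2942e+02] F [-5.56  0.36 10.56] M [-0.17  1.17 -0.04] w 0.0199 q [-0.021  0.596  1.375 -0.     1.169 -0.709]
```

The washer is seated at TCP z = 0.1086 m, exactly as predicted, with 10.6 N of reaction. I'll ease off, open partway, then lift.

Request:
send_rows:
  series:
    - [0, 0, 0, 0, 0, -0.0012, -1]
    - [0, 0, 0, 0, 0, -0.0012, -1]
    - [0, 0, 0, 0, 0, -0.0012, -0.4]
    - [0, 0, 0, 0, 0, -0.0012, -0.1]
    - [0, 0, 0, 0, 0, -0.0012, -0.1]
    - [0, 0, 0, 0, 0, -0.0012, -0.1]
    - [0, 0, 0, 0, 0, -0.0012, -0.1]
    - [0, 0, 0, 0, 0, -0.0012, -0.1]

```text
time_s: 21.0
ee_pos: [0.635, 0.0235, 0.1082]
eef_rot: [-3.142, -0.0, 2.259]
force: [-1.1, -1.0, -0.1]
grip_width: 0.0421
```

Run:
```python
from h import *
st()
```

```text
t 21.0 p [0.635  0.0235 0.1082] rpy [-180.     -0.    129.42] F [-1.06 -0.98 -0.12] M [-0.03 -0.03  0.  ] w 0.0421 q [-0.021  0.596  1.375 -0.     1.17  -0.709]
```

Request:
send_rows:
  series:
    - [0, 0, 0, 0, 0, -0.03, -0.1]
    - [0, 0, 0, 0, 0, -0.07, -0.1]
    - [0, 0, 0, 0, 0, -0.12, 0.2]
    - [0, 0, 0, 0, 0, -0.17, 0.2]
    - [0, 0, 0, 0, 0, -0.17, 0.2]
    - [0, 0, 0, 0, 0, -0.17, 0.2]
    - [0, 0, 0, 0, 0, -0.17, 0.2]

```text
time_s: 21.7
ee_pos: [0.6346, 0.0235, 0.2766]
eef_rot: [-3.14, -0.002, 2.259]
force: [-0.2, -0.4, -1.3]
grip_width: 0.0566
```

Run:
```python
from h import *
st()
c=grab('wrist'); save(c,'w15.png',None,1.5); P=pts(c)
c=grab('scene'); save(c,'s15.png',(90,110,430,290),2.3)
```

```text
t 21.7 p [0.6346 0.0235 0.2766] rpy [-1.7989e+02 -9.0000e-02  1.2941e+02] F [-0.2  -0.36 -1.28] M [ 0.04  0.06 -0.02] w 0.0566 q [-0.021  0.467  1.173 -0.     1.504 -0.709]
```

View pics/w15.png

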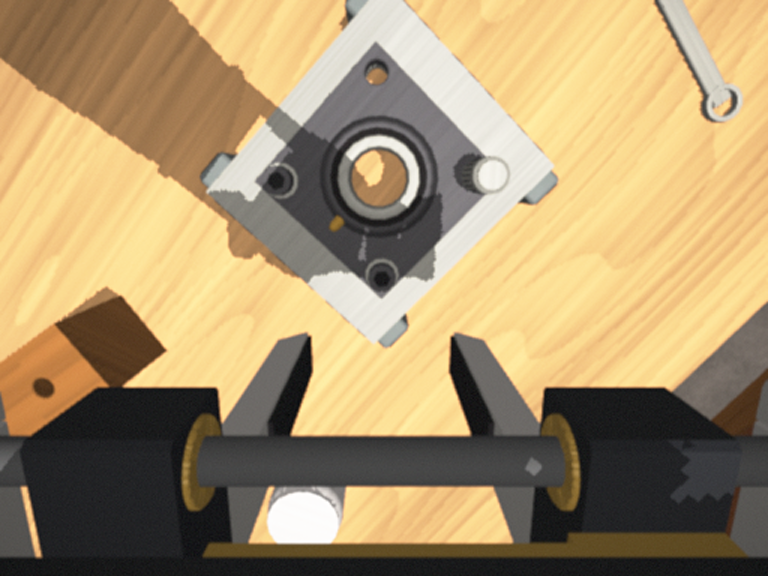

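View pics/s15.png

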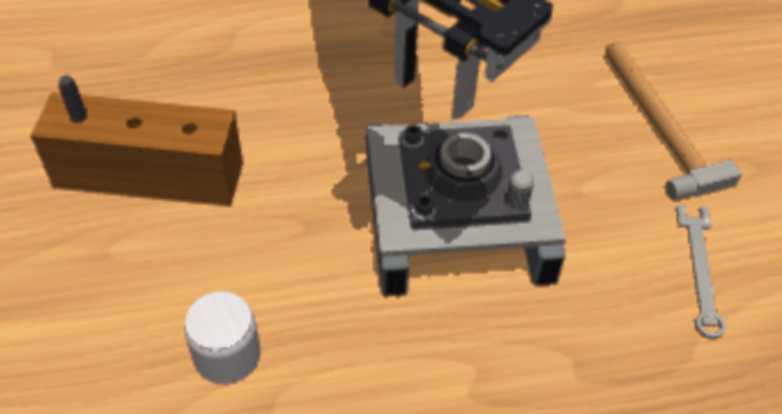

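The wrist view shows the drift at (490,175), the new screw at (381,275), the fitted screw at (279,180) and the remaining open hole at (376,72). The scene view shows the punch, tin, hammer and spanner where they were. I'll check the heights by depth before handing in.

Run:
```python
from h import *
c=load('wrist'); P=pts(c)
for n,(u,v) in dict(drift=(327,116),screw=(254,187),fitted=(186,123),plate=(170,130),flange=(300,90),flange2=(285,130)).items():
    q=P[v-2:v+3,u-2:u+3].reshape(-1,3); print(n,np.median(q,0).round(4),'max z',q[:,2].max().round(4))
b=lambda u,v,w: np.percentile(P[v-w:v+w,u-w:u+w,2],95).round(4)
print('tops',b(327,116,8),b(254,183,10),b(186,121,10))
```

```text
drift [0.6433 0.1248 0.1311] max z 0.1323
screw [0.6375 0.0219 0.1018] max z 0.1032
fitted [0.5382 0.0297 0.1018] max z 0.103
plate [0.5233 0.0068 0.0692] max z 0.0706
flange [0.61   0.1333 0.0849] max z 0.0865
flange2 [0.6231 0.0904 0.1065] max z 0.1074
tops 0.1323 0.1028 0.103
```

```bash
python3 -c "
from station import ctrl
print(ctrl.hand_in())"
```

```text
the job is handed in; nothing more can be done
None
```

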